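# Load the bench washer with the tipped sample tubes and set it to run

### The arm

A 6-joint arm with a two-finger parallel gripper is mounted at the origin on the work surface. World frame = base frame: x ahead of the robot, y to its left, z up, the work surface at z = 0. Lengths are in m, angles in rad, forces in N, time in s.
With the tool pointing down it reaches from about 0.275 to 0.75 m from the base axis. Payload 10.2 kg.
Tool frame: the origin (TCP) lies at the very end of the fingers, on their centre line; the grasp point (between the pads) lies behind it (robot.pinch_z is the z of the grasp point in the tool frame, in m); z points along the fingers, y is the direction in which the jaws open and shut (so a half turn about z gives the same grasp; the last joint's range is limited). The gripper opens to 85 mm and grips with 20 to 120 N. Pads are 22 mm wide; open, the fingers measure 114 mm over their backs; the gripper's body (76 mm by 85 mm) begins 54 mm behind the grasp point. The pads swing forward as they close: fully open they stand 13 mm farther back than shut.
Start: joints at [-1.416, 0.313, 1.498, -0, 1.331, -0.223], TCP at [0.194, -0.488, 0.231] pointing down, gripper open.
Joint ranges: [-2.94, 2.94], [-0.97, 2.17], [0.19, 2.56], [-1.23, 4.37], [0.02, 3.11], [-2.88, 2.88]. Speed limits (rad/s): [2.39, 2.39, 3.01, 3.14, 3.14, 3.14].

### API

Orientations are given as [roll, pitch, yaw] about the fixed x, y, z axes, in that order (R = Rz(yaw) Ry(pitch) Rx(roll)).
In Python, from bench import robot gives the robot as it stands.
- The arm moves only by the tool play_rows, never from a script. Its argument "moves" is a list of rows, each a list of 2 entries, a list of its own where there are three numbers: the shift along the tool's x, y, z in mm, then the turn about the tool's z in units of 6 degrees (1.0 is 6 degrees). A call has exactly 5 rows; each row shifts and turns the pose as measured when the row begins, along the tool's axes as they then stand; what a row does not reach is not made up. A row lasts 1/12 s, in which the tool goes at most 41.7 mm and 7.16 degrees, less where a joint would pass 70% of its speed; a pose out of reach is approached as far as the arm can. A call with a gripper value outside its range is refused whole. "jaw" is the opening, from 0 (shut) to 1 (fully open), set as the call begins (left out, the last holds). The fingers move at their own pace and stop on an object; "newtons" is the grip in N (left out, the last holds). Time passes only in rows, so rows that do not move let the fingers close, or fill a call up. It gives the time, the measured TCP pose, the force and the opening at its end, in the units of the state.
- robot.sense(): the state, without advancing time (a new reading comes with each control period).
- robot.grab_frame(name): name is "scene" or "top" or "wrist"; returns a dict with "pixels" (420x560x3 uint8, blue, green, red), "camera_matrix" (3x3 intrinsics, pixels), "cam_to_world" (4x4, takes a point from camera to world coordinates); the wrist camera has in their place "tool_from_camera" (4x4, takes a point from camera to tool coordinates, whose origin is the TCP and whose axes are the flange's). Camera axes: x right, y down, z forward; pixel columns grow to the right and rows downward; lengths in m; the calibration is good to about 2 mm. A picture is of the moment at which its call begins: read the wrist's pose just before it. There is no depth.
- robot.close_job(): hands the job in, once; it reports no verdict.
Trained networks look in the newest picture that a camera, given by its name, has taken for a name from the list of things; names that differ only in an ending like _2 or _b are one class to them, and where a whole thing is asked for, a point or a joint stands for the part that bears it (a point fixed in the world has none). Each returns a list of dicts, best first, with "conf" (0 to 1); they miss things now and then, are a little off and sometimes report something else, mostly with a low value. They report only what shows in the picture. A call takes as long as a camera call. They do not tell look-alikes from the thing itself.
- robot.masks_of(thing, camera): "region" (420x560 bool, what is visible of it) and "box" ([centre column, centre row, width, height] in pixels, round what is visible of it).
- robot.tip_of(thing, camera): "uv" ([column, row] in pixels: a listed point, or the origin of a listed thing).
The state is a dict: "t": time; "joint_pos": joint angles; "joint_vel": joint speeds; "effort": joint torques, N m; "eef_pos": TCP position; "eef_rot": TCP orientation; "force": force on the tool from outside, world axes, zero at the start; "ft_torque": the same for the moment, N m; "gripper_width": finger opening in m.
Only numpy, scipy, OpenCV 4.12 (cv2) and the standard library are available. Lean on these libraries where they do the work, as an engineer would, in place of code of your own. Each camera call takes 0.05 s, during which the arm holds its last target.

### The job

The washer is still set to run: first turn its knob anticlockwise until it clicks past its detent into the load notch. Then take every sample tube lying on the turntable and lay it in the washer's loading tray, leaving the jars standing on the turntable; when all are in the tray, lift the tray by its handle to tip them all into the hopper, and lower it back level. Last, turn the knob clockwise until it clicks back into the run notch, and leave everything alone.

Things in the scene. Friction and masses are not known exactly. Their poses are not given: they have to be found in the camera images.
- tube1: one of up to four alike tubes (None if absent), lying: clear round body 28 mm in diameter, 64 mm long, between a hexagonal yellow cap (34 mm across flats, 22 mm long, +x end) and a hexagonal white foot (34 mm, 14 mm long, -x end); 100 mm overall, 35 to 70 g. Origin at mid-length on the long axis, 17 mm above what it lies on; x along the tube to the cap. Grip the round body
- tube2: as tube1: another of the sample tubes, None if absent
- tube3: as tube1: another of the sample tubes, None if absent
- tube4: as tube1: another of the sample tubes, None if absent
- jar1: small jar standing on the turntable, 44 mm in diameter, 55 mm tall, yellow cap, 130 g; origin at the centre of its underside, z up. It stays where it is
- jar2: as jar1
- turntable: foot of the turntable; fixed; origin on the table at the turntable's axis. The round white disc on it, 290 mm in diameter, spins freely at a touch; its flat top is 42 mm above the table, with no rim
- tray_hinge (a point): middle of the loading tray's hinge line, on the bench washer (fixed), 140 mm above the table; axes of the washer: x points from the tray to the hopper, away from the robot, y along the hinge, z up
- tray_in (a point): centre of the loading tray's flat steel floor, 140 mm above the table when level; turns with the tray; x to the hinge and hopper, y along the hinge, z out of the floor. From here 75 mm to the hinge (then a 10 mm lip, no wall there), 75 mm back to the handle-side wall, 150 mm each way in y to the side walls. Walls 26 mm high, 4 mm thick
- tray_handle (a point): middle of the tray's handle, a round steel bar 14 mm in diameter, 120 mm long, parallel to the hinge, on the robot's side. Level, it is 200 mm from the hinge line and 12 mm higher (152 mm above the table); 41 mm clear between bar and tray wall, nothing below it but the table. Axes turn with the tray, as tray_in
- hopper_in (a point): centre of the washer's hopper floor (fixed, 20 mm above the table), same axes as tray_hinge: an open steel box beyond the hinge, 205 mm along x by 334 mm along y inside; walls to 190 mm above the table, lower (130 mm) on the tray's side
- tray (a joint): tip angle of the loading tray about its hinge, rad: 0 level at rest, grows to 1.25 as the handle side is lifted up and over. The tray weighs 0.5 kg and falls back to 0 by itself if let go. Tubes slide off by about 0.7 to 0.9 rad
- knob_grip (a point): point on the knob's axis at gripping height, 94 mm above the table. Black knob on the fixed grey control box (110 x 100 x 60 mm) right of the washer: a grip bar 70 mm long, 16 wide, its top 106 mm above the table, on a disc 68 mm in diameter with its top at 72 mm. x along the bar, y across, z up; turns with the knob. A white line marks the bar's -x end
- knob (a joint): knob angle, rad: 0 in the run notch, where it starts; grows anticlockwise seen from above, up to the load notch at 1.2; there is a stop at each notch. A spring detent resists with up to about 0.2 N m either way and springs the knob back if let go before about half way (0.6); beyond that it snaps on to the other notch by itself
Mind the look-alikes: they are no part of the job. What is shaped like the part that bears knob_grip but red is not meant.

How it is judged:
On the way, in this order (a step that is already met when the one before it is completed fails the run):
1. the knob has clicked past its detent into the load notch (value of joint knob above 1.08 rad), for 0.2 s.
2. every tube lies in the loading tray, the tray level (x of tube1 in the frame of tray_in between -0.085 and 0.085 m and y of tube1 in the frame of tray_in between -0.152 and 0.152 m and z of tube1 in the frame of tray_in between 0 and 0.07 m and x of tube2 in the frame of tray_in between -0.085 and 0.085 m and y of tube2 in the frame of tray_in between -0.152 and 0.152 m and z of tube2 in the frame of tray_in between 0 and 0.07 m and x of tube3 in the frame of tray_in between -0.085 and 0.085 m and y of tube3 in the frame of tray_in between -0.152 and 0.152 m and z of tube3 in the frame of tray_in between 0 and 0.07 m and x of tube4 in the frame of tray_in between -0.085 and 0.085 m and y of tube4 in the frame of tray_in between -0.152 and 0.152 m and z of tube4 in the frame of tray_in between 0 and 0.07 m and value of joint tray below 0.1 rad), for 0.2 s.
3. every tube has been tipped into the hopper (x of tube1 in the frame of hopper_in between -0.105 and 0.105 m and y of tube1 in the frame of hopper_in between -0.168 and 0.168 m and z of tube1 in the frame of hopper_in between 0 and 0.13 m and x of tube2 in the frame of hopper_in between -0.105 and 0.105 m and y of tube2 in the frame of hopper_in between -0.168 and 0.168 m and z of tube2 in the frame of hopper_in between 0 and 0.13 m and x of tube3 in the frame of hopper_in between -0.105 and 0.105 m and y of tube3 in the frame of hopper_in between -0.168 and 0.168 m and z of tube3 in the frame of hopper_in between 0 and 0.13 m and x of tube4 in the frame of hopper_in between -0.105 and 0.105 m and y of tube4 in the frame of hopper_in between -0.168 and 0.168 m and z of tube4 in the frame of hopper_in between 0 and 0.13 m), for 0.2 s.
4. the knob has clicked back into the run notch (value of joint knob below 0.12 rad), for 0.2 s.
At the end, for the whole second after the job is handed in: every tube present is inside the hopper, below its rim; the tray is back level (within 0.06 rad); the knob rests in the run notch (below 0.12 rad); both jars stand upright on the turntable (all of step 3 and angle between each of jar1, jar2's own z axis and vertical below 0.2 rad and horizontal distance between each of jar1, jar2 and turntable below 0.14 m and height (world z) of each of jar1, jar2 above 0.03 m and value of joint tray below 0.06 rad and value of joint knob below 0.12 rad); the robot touches nothing.
It fails at once if a jar is knocked over (angle between any of jar1, jar2's own z axis and vertical above 0.8 rad).
It fails at once if the tray is raised while the knob is in the run notch (value of joint knob below 0.6 rad and value of joint tray above 0.15 rad).
Of tube1, tube2, tube3, tube4 only 2 to 4 are there at a start; the rules pass over those that are not, and their reading is None.
At some moment in a run one of tube1, tube2, tube3, tube4 may be knocked a few centimetres aside while the robot is not near it.
Once in a run the grip may slacken for a moment while it holds something.
It also fails if it takes over 210 s, if anything falls off the work surface, if the arm or the gripper's body presses on something with over 40 N, if the wrist force passes 120 N, or if a joint passes its speed limit or range.

## Working session

There is one attempt and no reset: what is moved stays moved. The work goes in short steps, Python scripts to look and compute and a tool call to move; the robot and the scene stay as the last step left them, time stands still between calls to the robot, and variables do not carry over. Pictures are saved under pics/ and viewed, and the job is handed in when it is done.

Besides the shell and the picture viewer there is one more tool, called after "Call:" as name(argument=value, ...), one argument or row to a line, values as JSON. play_rows: Moves the arm, as the interface text tells. Its arguments: {"type":"object","properties":{"moves":{"type":"array","items":{"type":"array"}},"jaw":{"type":"number"},"newtons":{"type":"number"}},"required":["moves"]}

```bash
ls; mkdir -p pics
python3 - <<'E'
from bench import robot
import cv2
print(robot.sense(), robot.pinch_z)
for n in ("scene","top","wrist"):
    f=robot.grab_frame(n); cv2.imwrite(f"pics/{n}0.png",f["pixels"])
    print(n,f["camera_matrix"].tolist(), {k:v.round(4).tolist() for k,v in f.items() if k not in("pixels","camera_matrix") and hasattr(v,'round')})
E
```

```text
pics
{'t': 0.0, 'joint_pos': array([-1.41643382e+00,  3.13433696e-01,  1.49844980e+00, -6.34987281e-06,
        1.33100428e+00, -2.23380864e-01]), 'joint_vel': array([-0.00256379,  0.00162269,  0.00150047,  0.00108997, -0.00023629,
       -0.0002098 ]), 'effort': array([ 9.24233827e-04, -4.12265396e+01, -2.59744585e+01, -1.22190795e-04,
        4.14663096e-03, -9.41474354e-06]), 'eef_pos': array([ 0.19358749, -0.48772134,  0.23073864]), 'eef_rot': array([-3.14032834e+00, -2.80892292e-04,  3.77744709e-01]), 'force': array([-0.37474859,  0.20465131,  0.22034476]), 'ft_torque': array([-0.01141495,  0.01106042, -0.03023901]), 'gripper_width': 0.08554570976109027} -0.0187
scene [[431.58378535074473, 0.0, 287.4734558175248], [0.0, 431.58378535074473, 213.34106913274087], [0.0, 0.0, 1.0]] {'cam_to_world': [[-0.7804, 0.4102, -0.472, 1.1905], [0.6253, 0.5132, -0.5879, 0.7951], [0.0011, -0.7539, -0.657, 1.0302], [0.0, 0.0, 0.0, 1.0]]}
top [[474.78239400464497, 0.0, 288.4389441474236], [0.0, 474.78239400464497, 212.8084460500168], [0.0, 0.0, 1.0]] {'cam_to_world': [[-0.0122, -0.9961, 0.0871, 0.4094], [-0.9999, 0.0131, 0.0101, -0.0132], [-0.0112, -0.087, -0.9961, 1.4615], [0.0, 0.0, 0.0, 1.0]]}
wrist [[358.74611328510275, 0.0, 273.9778704957081], [0.0, 358.74611328510275, 210.4835127362605], [0.0, 0.0, 1.0]] {'tool_from_camera': [[-0.001, -0.9634, -0.268, 0.0671], [1.0, -0.001, -0.0003, 0.0006], [0.0, -0.268, 0.9634, -0.1427], [0.0, 0.0, 0.0, 1.0]]}
```

View pics/scene0.png

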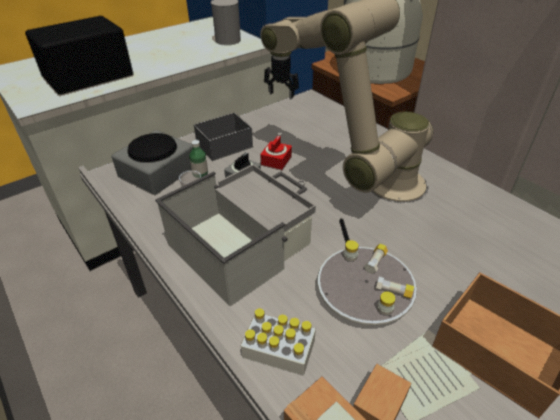

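View pics/top0.png

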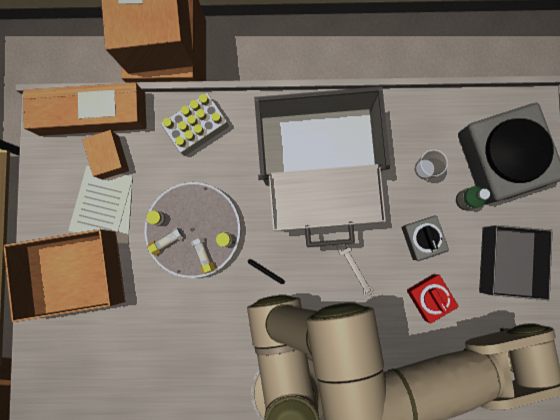

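View pics/wrist0.png

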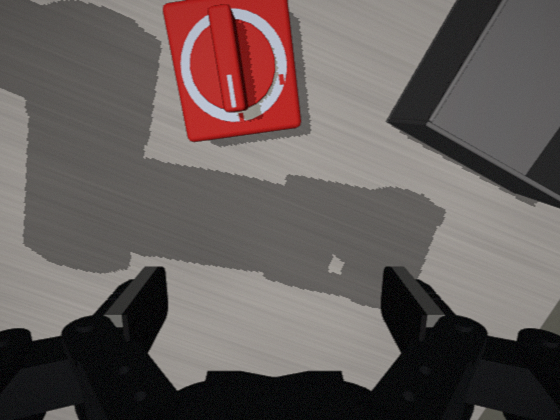

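The top view shows the turntable at (192,229) with two tubes at about (165,240) and (203,255), and jars at (155,217) and (223,240). The tray is near (328,198), its handle near (330,238) and the grey knob at (430,238). The red look-alike knob is at (434,298).

```bash
cat > h.py <<'E'
from bench import robot
import numpy as np, cv2
from scipy.spatial.transform import Rotation as R
def cam(name):
    s=robot.sense(); f=robot.grab_frame(name)
    if name=="wrist":
        T=np.eye(4);T[:3,:3]=R.from_euler('xyz',s['eef_rot']).as_matrix();T[:3,3]=s['eef_pos']
        M=T@f["tool_from_camera"]
    else: M=f["cam_to_world"]
    return f["pixels"],f["camera_matrix"],M
def ray(uv,K,M):
    d=M[:3,:3]@np.linalg.solve(K,[uv[0],uv[1],1.]); return M[:3,3],d/np.linalg.norm(d)
def onz(uv,K,M,z):
    o,d=ray(uv,K,M); return o+d*(z-o[2])/d[2]
def px(P,K,M):
    p=M[:3,:3].T@(np.array(P)-M[:3,3]); p=K@p; return p[:2]/p[2]
def save(name,img): cv2.imwrite(f"pics/{name}.png",img)
def pose():
    s=robot.sense(); return s['t'],s['eef_pos'].round(4),s['eef_rot'].round(4),s['force'].round(1),round(s['gripper_width'],4)
E
python3 - <<'E'
from h import *
Z=dict(tube1=.059,jar1=.042,turntable=0.0,tray_in=.14,tray_handle=.152,tray_hinge=.14,hopper_in=.02,knob_grip=.094)
for c in("top","scene"):
    im,K,M=cam(c)
    print(c)
    for n,z in Z.items():
        for r in robot.tip_of(n,c): print(n,round(r['conf'],2),np.round(r['uv'],1),onz(r['uv'],K,M,z).round(4))
        if n in("tube1","jar1","knob_grip","tray_handle"):
            print('   masks',[(round(r['conf'],2),np.round(r['box'])) for r in robot.masks_of(n,c)])
im,K,M=cam("top")
save("topz",cv2.resize(im[160:300,130:470],None,fx=2.3,fy=2.3,interpolation=cv2.INTER_CUBIC))
im,K,M=cam("scene")
save("scz",cv2.resize(im[230:340,300:430],None,fx=5,fy=5,interpolation=cv2.INTER_CUBIC))
print(pose())
E
```

```text
top
tube1 0.7 [163.3 237.5] [0.4636 0.3724 0.059 ]
tube1 0.68 [203.5 255.7] [0.4085 0.2529 0.059 ]
tube1 0.3 [228.4 240.9] [0.4512 0.1794 0.059 ]
   masks [(0.92, array([204., 254.,  19.,  36.])), (0.78, array([165., 239.,  33.,  29.]))]
jar1 0.58 [226.9 243.2] [0.4449 0.1862 0.042 ]
jar1 0.46 [156.7 214.4] [0.534  0.3977 0.042 ]
jar1 0.24 [315.  147.1] [ 0.7328 -0.0819  0.042 ]
   masks [(0.65, array([224., 239.,  13.,  15.])), (0.47, array([157., 217.,  16.,  17.]))]
turntable 0.71 [198.8 228.7] [0.4917 0.279  0.    ]
tray_in 0.96 [323.5 195.2] [ 0.5733 -0.0986  0.14  ]
tray_handle 0.81 [327.2 243.6] [ 0.4376 -0.1055  0.152 ]
   masks [(0.75, array([326., 206., 116.,  82.]))]
tray_hinge 0.9 [324.1 175.8] [ 0.6281 -0.1013  0.14  ]
hopper_in 0.65 [317.2 146.7] [ 0.739  -0.0898  0.02  ]
knob_grip 0.89 [431.7 302.1] [ 0.2696 -0.4024  0.094 ]
knob_grip 0.56 [430.3 240.4] [ 0.4443 -0.4051  0.094 ]
   masks [(0.59, array([433., 301.,  26.,  26.])), (0.58, array([428., 237.,  24.,  24.]))]
scene
tube1 0.82 [394.9 287. ] [0.4532 0.3689 0.059 ]
tube1 0.76 [374.5 259.2] [0.4185 0.2583 0.059 ]
[... 244 characters left out ...]
60.8] [ 0.4213 -0.4565  0.042 ]
   masks [(0.89, array([385., 302.,  21.,  24.])), (0.81, array([351., 253.,  13.,  24.]))]
turntable 0.69 [365.2 287.4] [0.4801 0.2877 0.    ]
tray_in 0.82 [265.4 197.2] [ 0.5572 -0.1096  0.14  ]
tray_handle 0.8 [293.  179.6] [ 0.4356 -0.1154  0.152 ]
   masks [(0.55, array([268., 198., 101.,  66.]))]
hopper_in 0.82 [226.  253.8] [ 0.7431 -0.0778  0.02  ]
hopper_in 0.73 [395.3 287.1] [0.423  0.3528 0.02  ]
knob_grip 0.47 [276.3 141.1] [ 0.2726 -0.4219  0.094 ]
   masks [(0.47, array([244., 162.,  15.,  13.])), (0.47, array([276., 143.,  17.,  14.]))]
(1.55, array([ 0.1936, -0.488 ,  0.2313]), array([3.1416, 0.    , 0.3778]), array([-0.2, -0.3,  0.1]), 0.0857)
```

View pics/topz.png

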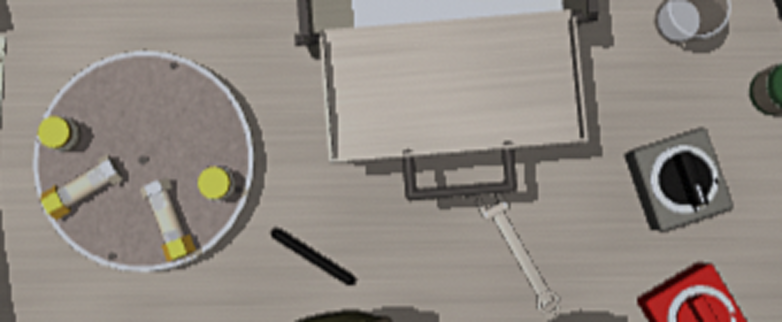

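View pics/scz.png

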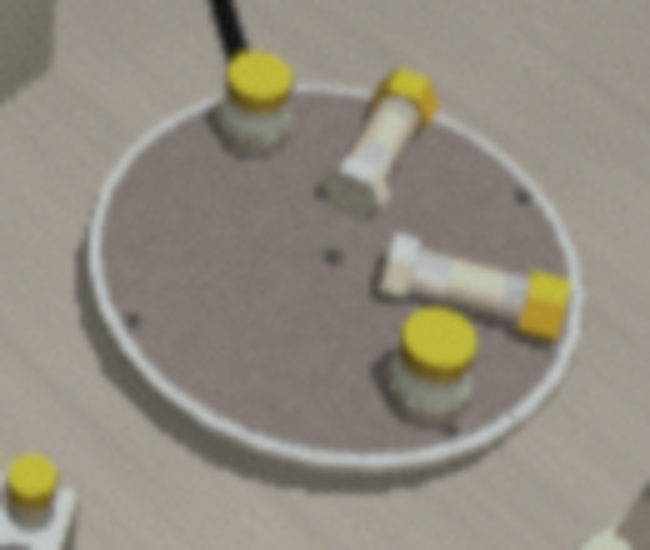

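The turntable holds two tubes and two jars. I'll go and look at the knob close up.

Call:
play_rows(
  moves=[
    [[35, 2, -4], 0],
    [[35, 2, -4], 0],
    [[35, 2, -4], 0],
    [[35, 2, -4], 0],
    [[35, 2, -4], 0],
  ],
)

```text
t: 1.97
eef_pos: [0.3607, -0.4335, 0.2512]
eef_rot: [-3.14, 0.001, 0.367]
force: [-0.8, -0.3, 0.1]
gripper_width: 0.0856
```

Call:
play_rows(
  moves=[
    [[35, 2, 0], 0],
    [[35, 2, 0], 0],
    [[15, 0, 0], 0],
    [[0, 0, 0], 0],
    [[0, 0, 0], 0],
  ],
)

```text
t: 2.38
eef_pos: [0.4511, -0.4015, 0.2514]
eef_rot: [3.142, 0.0, 0.374]
force: [-0.5, 0.6, 0.9]
gripper_width: 0.0851
```

```bash
cat >> h.py <<'E'
def plan(p,yaw=None,rpy=None):
    """print tool-frame shift (mm) and z turn (units of 6 deg) to reach p,yaw (tool down, mod pi)"""
    s=robot.sense(); Rt=R.from_euler('xyz',s['eef_rot'])
    d=Rt.inv().apply(np.array(p)-s['eef_pos'])*1000
    t=0
    if yaw is not None:
        dy=(s['eef_rot'][2]-yaw+np.pi/2)%np.pi-np.pi/2
        t=np.degrees(dy)/6
    print('shift',d.round(1),'turn',round(t,2),'now',s['eef_pos'].round(4),s['eef_rot'].round(3),'j',s['joint_pos'].round(2),'t',round(s['t'],2))
E
python3 - <<'E'
from h import *
print(pose())
im,K,M=cam("wrist"); save("w1",im)
for n in ("knob_grip",):
  for r in robot.tip_of(n,"wrist"): print(n,r['conf'],r['uv'],onz(r['uv'],K,M,.094))
  for r in robot.masks_of(n,"wrist"): print(r['conf'],r['box'])
E
```

```text
(2.3833, array([ 0.4511, -0.4015,  0.2514]), array([3.1416, 0.    , 0.3741]), array([-0.5,  0.6,  0.9]), 0.0851)
knob_grip 0.62 [279.5, 189.3] [ 0.45533705 -0.4055609   0.094     ]
knob_grip 0.56 [226.6, 362.3] [ 0.2747124  -0.42111507  0.094     ]
0.61 [280.0, 188.3, 74.8, 88.4]
0.58 [229.6, 341.5, 64.6, 58.8]
```

View pics/w1.png

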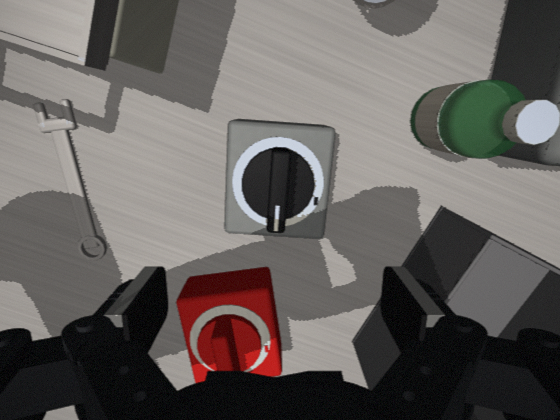

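The grey knob is upright in the wrist view at (279,189), with its white line at the bottom (276,215). The red look-alike is at (230,340). Next I'll get the bar's axis.

Run:
```python
from h import *
im,K,M=cam("wrist")
save("w2",cv2.resize(im[110:250,210:350],None,fx=4,fy=4,interpolation=cv2.INTER_CUBIC))
a=onz((282.5,149),K,M,.106);b=onz((276,231),K,M,.106)
print(a,b,(a+b)/2,np.linalg.norm(a-b)); v=a-b; yaw=np.arctan2(v[1],v[0]); print('yaw',yaw)
c=(a+b)/2; plan([c[0],c[1],.14],yaw)
```

```text
[ 0.48771717 -0.3955933   0.106     ] [ 0.42166545 -0.41581149  0.106     ] [ 0.45469131 -0.40570239  0.106     ] 0.06907680682368336
yaw 0.29704045017310404
shift [  3.5   4.7 111.8] turn 0.71 now [ 0.4497 -0.4025  0.2518] [ 3.141 -0.     0.371] j [-0.92  0.48  1.21 -0.    1.46  0.28] t 2.58
```

View pics/w2.png

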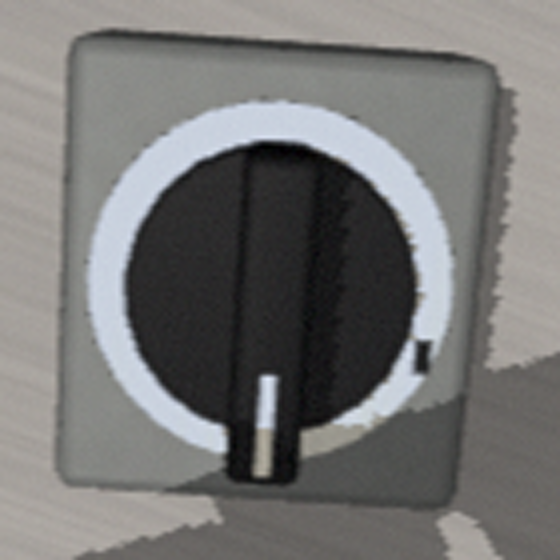

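Call:
play_rows(
  moves=[
    [[3, 4, 35], 0.7],
    [[1, 1, 38], 0],
    [[0, 0, 38], 0],
    [[0, 0, 10], 0],
    [[0, 0, 0], 0],
  ],
  jaw=1.0,
)

```text
t: 3.0
eef_pos: [0.4516, -0.4107, 0.1297]
eef_rot: [3.134, -0.002, 0.286]
force: [-0.2, 0.1, 0.1]
gripper_width: 0.0853
```

Run:
```python
from h import *
im,K,M=cam("wrist");save("w3",im)
plan([.4547,-.4057,.08],.297)
```

```text
shift [ 4.3 -4.4 50.4] turn -0.1 now [ 0.4516 -0.4108  0.1304] [ 3.134e+00 -2.000e-03  2.860e-01] j [-0.93  0.58  1.36 -0.    1.19  0.36] t 3.05
```

View pics/w3.png

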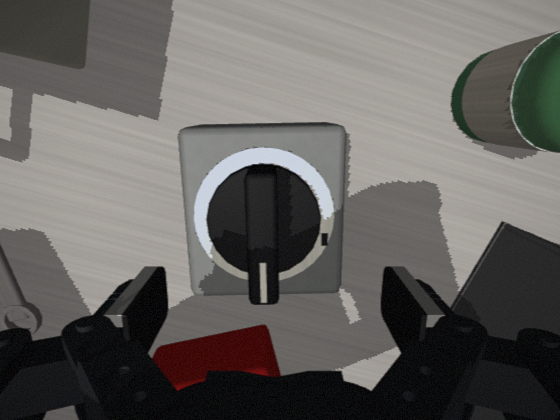

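The knob bar stands at (263,235), slightly left of the finger centre (274), which agrees with the plan. I'll descend and close.

Call:
play_rows(
  moves=[
    [[4, -4, 20], 0],
    [[0, 0, 20], 0],
    [[0, 0, 9], 0],
    [[0, 0, 0], 0],
    [[0, 0, 0], 0],
  ],
)

```text
t: 3.47
eef_pos: [0.4546, -0.4108, 0.0876]
eef_rot: [3.123, -0.006, 0.283]
force: [0.0, -0.4, 0.7]
gripper_width: 0.0854
```

Run:
```python
from h import *
plan([.4547,-.4057,.08],.297)
```

```text
shift [ 1.5 -5.   7.5] turn -0.14 now [ 0.4546 -0.4108  0.0876] [ 3.123 -0.006  0.283] j [-0.93  0.63  1.41 -0.    1.09  0.36] t 3.47
```

Call:
play_rows(
  moves=[
    [[1, -5, 7], -0.2],
    [[0, 0, 0], 0],
    [[0, 0, 0], 0],
    [[0, 0, 0], 0],
    [[0, 0, 0], 0],
  ],
)

```text
t: 3.88
eef_pos: [0.4552, -0.4071, 0.0846]
eef_rot: [3.116, -0.008, 0.306]
force: [0.3, -0.6, 0.7]
gripper_width: 0.0855
```

Call:
play_rows(
  moves=[
    [[0, 0, 0], 0],
    [[0, 0, 0], 0],
    [[0, 0, 0], 0],
    [[0, 0, 0], 0],
    [[0, 0, 0], 0],
  ],
  jaw=0,
  newtons=50,
)

```text
t: 4.3
eef_pos: [0.4554, -0.4075, 0.0854]
eef_rot: [3.115, -0.008, 0.306]
force: [-0.5, 1.3, -0.4]
gripper_width: 0.0256
```

Call:
play_rows(
  moves=[
    [[0, 0, 0], 0],
    [[0, 0, 0], 0],
    [[0, 0, 0], 0],
    [[0, 0, 0], 0],
    [[0, 0, 0], 0],
  ],
)

```text
t: 4.72
eef_pos: [0.4543, -0.404, 0.0857]
eef_rot: [3.124, -0.007, 0.306]
force: [0.3, 1.2, 1.5]
gripper_width: 0.0154
```

Grip holds the 16 mm bar. Turning anticlockwise seen from above is a negative turn about tool z.

Call:
play_rows(
  moves=[
    [[0, 0, 0], -1.1],
    [[0, 0, 0], -1.1],
    [[0, 0, 0], -1.1],
    [[0, 0, 0], -1.1],
    [[0, 0, 0], -1.1],
  ],
  newtons=70,
)

```text
t: 5.13
eef_pos: [0.4545, -0.4041, 0.0858]
eef_rot: [3.124, 0.002, 0.902]
force: [0.4, 0.5, -0.1]
gripper_width: 0.0146
```

Call:
play_rows(
  moves=[
    [[0, 0, 0], -1.1],
    [[0, 0, 0], -1.1],
    [[0, 0, 0], -1.1],
    [[0, 0, 0], -1.1],
    [[0, 0, 0], -1.1],
  ],
)

```text
t: 5.55
eef_pos: [0.4547, -0.4041, 0.0858]
eef_rot: [3.128, 0.01, 1.507]
force: [1.5, -1.3, 1.1]
gripper_width: 0.0144
```

Call:
play_rows(
  moves=[
    [[0, 0, 0], 0],
    [[0, 0, 0], 0],
    [[0, 0, 0], 0],
    [[0, 0, 0], 0],
    [[0, 0, 0], 0],
  ],
  jaw=1.0,
)

```text
t: 5.97
eef_pos: [0.4547, -0.4041, 0.0856]
eef_rot: [3.128, 0.01, 1.5]
force: [0.2, -0.5, -0.1]
gripper_width: 0.0743
```

Call:
play_rows(
  moves=[
    [[0, 0, 0], 0],
    [[0, 0, -20], 0],
    [[0, 0, -35], 0],
    [[0, 0, -35], 0],
    [[0, 0, 0], 0],
  ],
)

```text
t: 6.38
eef_pos: [0.4528, -0.4023, 0.1771]
eef_rot: [3.131, 0.006, 1.495]
force: [0.4, -0.5, 1.3]
gripper_width: 0.0857
```

Run:
```python
from h import *
print(pose())
im,K,M=cam("wrist"); save("w4",im)
```

```text
(6.3833, array([ 0.4528, -0.4023,  0.1771]), array([3.1313, 0.0063, 1.4954]), array([ 0.4, -0.5,  1.3]), 0.0857)
```

View pics/w4.png

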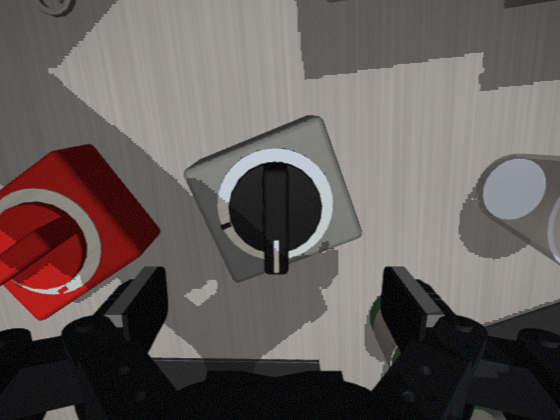

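The bar now lines up with the tool at yaw about 1.50, so the knob has turned about 1.2 rad into the load notch. Next is the turntable.

Call:
play_rows(
  moves=[
    [[20, 0, -35], 0],
    [[38, 0, -30], 0],
    [[40, 0, -15], 0],
    [[41, 0, 0], 0],
    [[41, 0, 0], 0],
  ],
)

```text
t: 6.85
eef_pos: [0.4637, -0.2246, 0.2485]
eef_rot: [3.139, -0.001, 1.482]
force: [0.8, 0.3, 0.5]
gripper_width: 0.0851
```

Call:
play_rows(
  moves=[
    [[41, 0, 0], 0],
    [[41, 0, 0], 0],
    [[41, 0, 0], 0],
    [[41, 0, 0], 0],
    [[41, 0, 0], 0],
  ],
)

```text
t: 7.27
eef_pos: [0.4795, -0.0164, 0.2455]
eef_rot: [-3.141, -0.003, 1.476]
force: [1.8, 0.1, -0.3]
gripper_width: 0.0853
```

Call:
play_rows(
  moves=[
    [[41, 0, 0], 0],
    [[41, 0, 0], 0],
    [[41, 0, 0], 0],
    [[41, 0, 0], 0],
    [[41, 0, 0], 0],
  ],
)

```text
t: 7.68
eef_pos: [0.4958, 0.1914, 0.242]
eef_rot: [-3.136, -0.002, 1.473]
force: [1.1, -0.8, 0.7]
gripper_width: 0.0854
```

Run:
```python
from h import *
plan([.43,.29,.27],1.5)
```

```text
shift [ 91.8 -75.3 -27.4] turn -0.26 now [0.4958 0.1914 0.242 ] [-3.136e+00 -2.000e-03  1.473e+00] j [0.15 0.32 1.46 0.   1.37 0.24] t 7.68
```

Call:
play_rows(
  moves=[
    [[25, -20, -7], 0],
    [[28, -25, -7], 0],
    [[25, -20, -7], 0],
    [[8, -8, -5], 0],
    [[0, 0, 0], 0],
  ],
)

```text
t: 8.1
eef_pos: [0.4263, 0.2948, 0.2631]
eef_rot: [-3.127, 0.0, 1.478]
force: [-0.4, 0.8, -0.3]
gripper_width: 0.0851
```

```bash
cat >> h.py <<'E'
def look(tag,cams=("wrist",),things=("tube1",)):
    for c in cams:
        im,K,M=cam(c)
        save(tag+c,im)
        for n,z in [(x,{'tube1':.059,'jar1':.042,'tray_in':.14,'tray_handle':.152}.get(x,.059)) for x in things]:
            for r in robot.tip_of(n,c): print(c,n,round(r['conf'],2),np.round(r['uv'],1),onz(r['uv'],K,M,z).round(4))
            for r in robot.masks_of(n,c):
                if r['conf']>.4 and n=='tube1':
                    ys,xs=np.nonzero(r['region']); P=np.array([onz(q,K,M,z)[:2] for q in zip(xs[::5],ys[::5])]) if len(xs)>50 else None
                    if P is not None:
                        m=P.mean(0);w,v=np.linalg.eigh(np.cov(P.T)); print('  mask',round(r['conf'],2),np.round(r['box']),'ctr',m.round(4),'axis yaw',round(float(np.arctan2(v[1,1],v[0,1])),3),'len',round(float(np.sqrt(12*w[1])),3))
E
python3 - <<'E'
from h import *
print(pose()); look("t1")
print(pose())
E
```

```text
(8.1, array([0.4263, 0.2948, 0.2631]), array([-3.1267e+00,  1.0000e-04,  1.4775e+00]), array([-0.4,  0.8, -0.3]), 0.0851)
wrist tube1 0.79 [300.3 103.8] [0.454  0.3656 0.059 ]
wrist tube1 0.62 [262.7 221.5] [0.4076 0.2552 0.059 ]
  mask 0.95 [265. 219. 102.  75.] ctr [0.4083 0.2561] axis yaw -2.751 len 0.11
  mask 0.82 [299. 100.  94. 115.] ctr [0.4522 0.3698] axis yaw 2.112 len 0.11
(8.25, array([0.4279, 0.2923, 0.2622]), array([-3.1258e+00,  1.2000e-03,  1.4743e+00]), array([ 0.6, -0. ,  0.5]), 0.0856)
```

View pics/t1wrist.png

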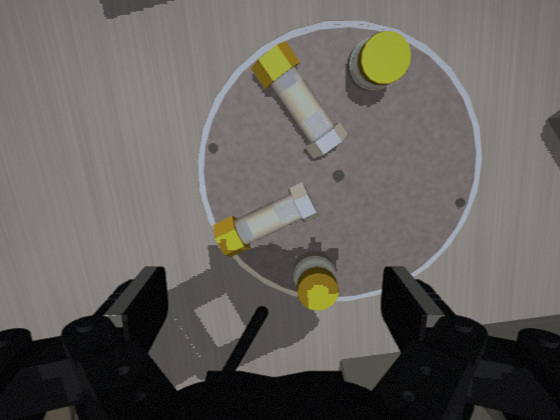

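Wrist view shows tube A at (265,219), with its cap lower left beside the jar at (318,290). Tube B is at (299,100), with the second jar at (385,57). I'll measure the jars so I know the finger clearance.

Run:
```python
from h import *
im,K,M=cam("wrist")
for uv in((318,291),(385,57)): print('jar cap',onz(uv,K,M,.097).round(4))
# tube ends at axis height
for a,b in(((229,237),(303,200)),((275,63),(327,140))):
    A=onz(a,K,M,.070);B=onz(b,K,M,.070);v=A-B;print('tube',((A+B)/2).round(4),np.arctan2(v[1],v[0]))
plan([.408,.256,.14],.39)
```

```text
jar cap [0.4569 0.191  0.097 ]
jar cap [0.523  0.3913 0.097 ]
tube [0.4127 0.2587 0.07  ] -2.755398948428013
tube [0.4563 0.3636 0.07  ] 2.100510372297408
shift [-37.6 -14.7 122.5] turn 10.35 now [0.4282 0.292  0.2622] [-3.126e+00  1.000e-03  1.473e+00] j [0.37 0.28 1.46 0.01 1.42 0.47] t 8.3
```

Call:
play_rows(
  moves=[
    [[0, 0, 10], 1.1],
    [[0, 0, 10], 1.1],
    [[0, 0, 10], 1.1],
    [[0, 0, 10], 1.1],
    [[0, 0, 10], 1.1],
  ],
  jaw=0.58,
)

```text
t: 8.72
eef_pos: [0.432, 0.2863, 0.2098]
eef_rot: [-3.131, 0.009, 0.865]
force: [0.2, -0.1, -0.1]
gripper_width: 0.0496
```

Call:
play_rows(
  moves=[
    [[0, 0, 0], 1.1],
    [[0, 0, 0], 1.1],
    [[0, 0, 0], 1.1],
    [[0, 0, 0], 1.1],
    [[0, 0, 0], 0.6],
  ],
)

```text
t: 9.13
eef_pos: [0.4347, 0.2793, 0.204]
eef_rot: [-3.139, 0.022, 0.299]
force: [0.0, -0.3, 0.2]
gripper_width: 0.0495
```

Run:
```python
from h import *
look("t2"); 
plan([.41,.257,.14],.39)
```

```text
wrist tube1 0.77 [287.2 228.2] [0.4077 0.2591 0.059 ]
wrist tube1 0.66 [172.7 136.2] [0.4542 0.3683 0.059 ]
  mask 0.96 [170. 138. 141.  78.] ctr [0.4522 0.3707] axis yaw 2.103 len 0.113
  mask 0.66 [289. 227.  56. 123.] ctr [0.4094 0.2568] axis yaw -2.78 len 0.117
shift [-28.9  14.3  64.9] turn -0.78 now [0.4346 0.2796 0.2043] [-3.138  0.022  0.308] j [0.34 0.33 1.55 0.   1.29 1.6 ] t 9.28
```

View pics/t2wrist.png

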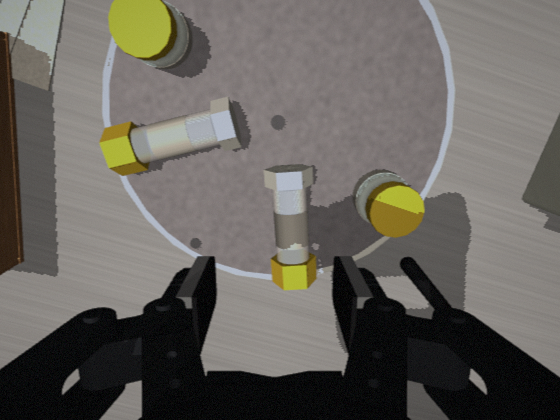

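Call:
play_rows(
  moves=[
    [[-13, 7, 20], -0.6],
    [[-10, 5, 25], 0],
    [[-3, 2, 25], 0],
    [[0, 0, 10], 0],
    [[0, 0, 0], 0],
  ],
)

```text
t: 9.7
eef_pos: [0.4143, 0.2544, 0.1222]
eef_rot: [-3.137, 0.018, 0.384]
force: [0.0, 0.1, 0.4]
gripper_width: 0.0494
```

Run:
```python
from h import *
look("t3"); 
plan([.412,.2585,.048],.37)
```

```text
wrist tube1 0.98 [265.7 230.3] [0.4091 0.2574 0.059 ]
wrist tube1 0.97 [108.2  87.6] [0.4533 0.3666 0.059 ]
  mask 0.85 [268. 231.  72. 174.] ctr [0.4094 0.2568] axis yaw -2.78 len 0.116
  mask 0.7 [104.  83. 208. 105.] ctr [0.4521 0.3711] axis yaw 2.112 len 0.116
shift [-1.2 -4.  76.8] turn 0.12 now [0.4157 0.2553 0.1247] [-3.137  0.013  0.383] j [0.31 0.36 1.74 0.   1.06 1.49] t 9.85
```

View pics/t3wrist.png

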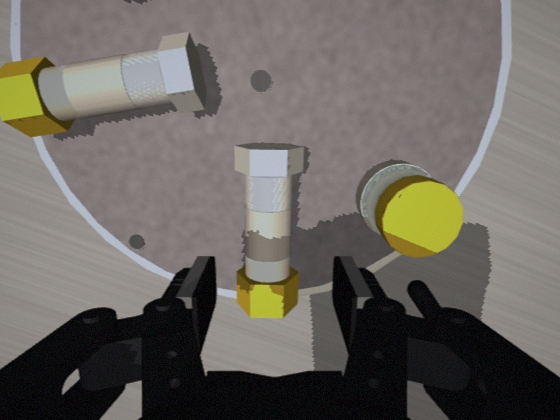

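Tube A at (268,231) is almost centred between the fingers, and the jar at (415,210) clears the right finger. Descending.

Call:
play_rows(
  moves=[
    [[0, -4, 25], 0],
    [[0, -1, 25], 0],
    [[0, 0, 18], 0],
    [[0, 0, 4], 0],
    [[0, 0, 0], 0],
  ],
)

```text
t: 10.27
eef_pos: [0.4182, 0.2618, 0.0565]
eef_rot: [-3.138, -0.001, 0.386]
force: [-0.5, 0.9, 0.1]
gripper_width: 0.0499
```

Run:
```python
from h import *
plan([.412,.2585,.048],.37)
```

```text
shift [-7.   0.7  8.5] turn 0.16 now [0.4182 0.2618 0.0565] [-3.138e+00 -1.000e-03  3.860e-01] j [0.32 0.46 1.79 0.   0.88 1.5 ] t 10.27
```

Call:
play_rows(
  moves=[
    [[-7, 0, 6], 0],
    [[0, 0, 2], 0],
    [[0, 0, 0], 0],
    [[0, 0, 0], 0],
    [[0, 0, 0], 0],
  ],
)

```text
t: 10.68
eef_pos: [0.4136, 0.2597, 0.0522]
eef_rot: [-3.139, -0.008, 0.387]
force: [-0.3, 0.5, -0.0]
gripper_width: 0.0497
```

Call:
play_rows(
  moves=[
    [[0, 0, 0], 0],
    [[0, 0, 0], 0],
    [[0, 0, 0], 0],
    [[0, 0, 0], 0],
    [[0, 0, 0], 0],
  ],
  jaw=0,
  newtons=40,
)

```text
t: 11.1
eef_pos: [0.4143, 0.2599, 0.0534]
eef_rot: [-3.139, -0.01, 0.387]
force: [-0.1, 0.3, -0.2]
gripper_width: 0.0261
```

Call:
play_rows(
  moves=[
    [[0, 0, 0], 0],
    [[0, 0, 0], 0],
    [[0, 0, -10], 0],
    [[0, 0, -20], 0],
    [[0, 0, -20], 0],
  ],
)

```text
t: 11.52
eef_pos: [0.4117, 0.2588, 0.1024]
eef_rot: [-3.138, -0.001, 0.387]
force: [0.5, 0.9, -0.5]
gripper_width: 0.0262
```

Run:
```python
from h import *
print(pose()); look("t4")
```

```text
(11.5167, array([0.4117, 0.2588, 0.1024]), array([-3.1381e+00, -1.4000e-03,  3.8730e-01]), array([ 0.5,  0.9, -0.5]), 0.0262)
wrist tube1 0.64 [95.9 86.6] [0.4516 0.3693 0.059 ]
  mask 0.69 [274. 271. 103. 213.] ctr [0.3953 0.2518] axis yaw -2.766 len 0.135
  mask 0.62 [105.  83. 210. 115.] ctr [0.4538 0.3672] axis yaw 2.132 len 0.109
```

View pics/t4wrist.png

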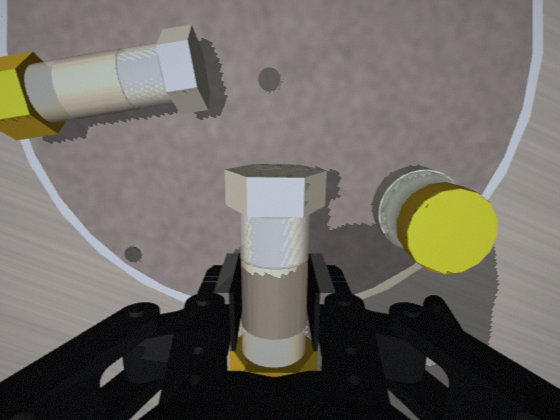

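Tube A is held between the pads at width 26 mm. I'll lift it and carry it to the tray.

Call:
play_rows(
  moves=[
    [[0, 0, -38], 0],
    [[0, 0, -38], 0],
    [[0, 0, -38], -0.5],
    [[0, 0, -38], -1],
    [[0, 10, 0], -1.1],
  ],
)

```text
t: 12.08
eef_pos: [0.4144, 0.2496, 0.2565]
eef_rot: [-3.136, 0.005, 0.667]
force: [0.8, 1.2, 1.2]
gripper_width: 0.0265
```

Call:
play_rows(
  moves=[
    [[0, 30, 0], -1.1],
    [[0, 30, 0], -1.1],
    [[-5, 30, 0], -1.1],
    [[-15, 30, 0], -1.1],
    [[-20, 25, 0], -1.1],
  ],
)

```text
t: 12.5
eef_pos: [0.5091, 0.1247, 0.255]
eef_rot: [-3.133, -0.001, 1.281]
force: [0.2, 0.4, -1.4]
gripper_width: 0.0267
```

Call:
play_rows(
  moves=[
    [[-30, 10, 0], -1.1],
    [[-35, 5, 0], -1.1],
    [[-35, 0, 0], -1.1],
    [[0, 0, 0], 0],
    [[0, 0, 0], 0],
  ],
)

```text
t: 12.92
eef_pos: [0.5081, 0.0173, 0.2487]
eef_rot: [-3.125, -0.005, 1.63]
force: [-0.7, -0.2, -1.5]
gripper_width: 0.0266
```

Run:
```python
from h import *
print(pose()); look("t5",("wrist","top"),("tray_in","tray_handle","tray_hinge"))
plan([.565,-.035,.25],1.6)
```

```text
(12.9167, array([0.5081, 0.0173, 0.2487]), array([-3.125 , -0.0046,  1.6305]), array([-0.7, -0.2, -1.5]), 0.0266)
wrist tray_hinge 0.58 [428.3 356.6] [ 0.6806 -0.1591  0.059 ]
top tray_in 0.92 [327.6 197.8] [ 0.5658 -0.11    0.14  ]
top tray_handle 0.71 [330.7 240.1] [ 0.4471 -0.1153  0.152 ]
top tray_hinge 0.89 [323.1 175.3] [ 0.6431 -0.1038  0.059 ]
top tray_hinge 0.25 [429.1 237.3] [ 0.4543 -0.412   0.059 ]
shift [-56.8  53.2  -1.4] turn 0.32 now [0.5083 0.0184 0.2497] [-3.127 -0.004  1.633] j [-0.19  0.27  1.5  -0.    1.38 -0.26] t 13.62
```

View pics/t5wrist.png

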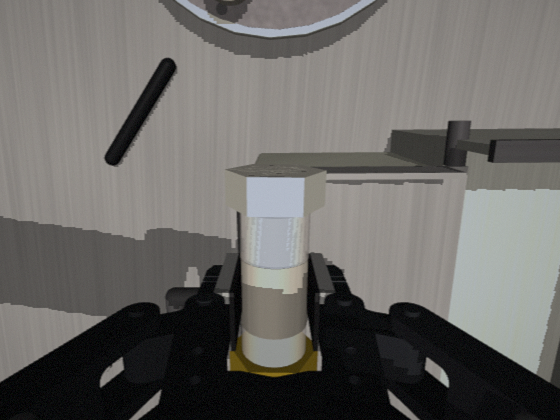

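View pics/t5top.png

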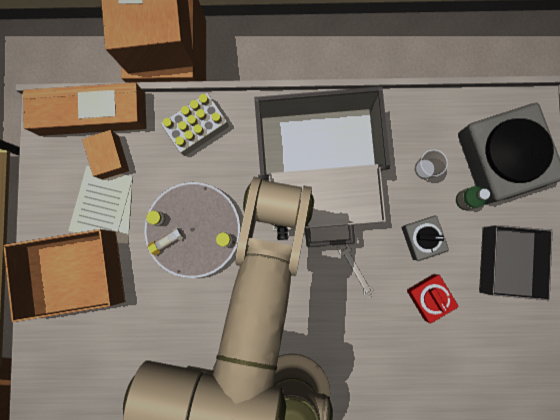

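Run:
```python
from h import *
im,K,M=cam("top")
for n,uv,z in(("nearL",(273.5,229.2),.166),("nearR",(387.2,220.7),.166),("hL",(308.5,244.5),.152),("hR",(353,242),.152),("hingeL",(269.5,173.5),.166)):
    print(n,onz(uv,K,M,z).round(4))
a=onz((273.5,229.2),K,M,.166);b=onz((387.2,220.7),K,M,.166)
v=a-b; print('y-axis yaw-pi/2',np.arctan2(v[1],v[0])-np.pi/2,np.linalg.norm(v), 'mid',(a+b)/2)
yaw=np.arctan2(v[1],v[0])-np.pi/2
c=(a+b)/2+np.array([np.cos(yaw),np.sin(yaw),0])*.079; print('tray_in',c)
ty=.075; p=c+ty*np.array([-np.sin(yaw),np.cos(yaw),0]); print('place',p)
# tube origin is 6 mm toward -toolx; tool x ~ +y
plan([p[0],p[1]+.006,.20],yaw+np.pi/2)
save("trayz",cv2.resize(im[150:260,250:450],None,fx=3.8,fy=3.8,interpolation=cv2.INTER_CUBIC))
```

```text
nearL [0.4784 0.0413 0.166 ]
nearR [ 0.4976 -0.2693  0.166 ]
hL [ 0.4357 -0.0541  0.152 ]
hR [ 0.4411 -0.1765  0.152 ]
hingeL [0.6324 0.0509 0.166 ]
y-axis yaw-pi/2 0.06186635360013093 0.3111957660694092 mid [ 0.48798616 -0.11402662  0.166     ]
tray_in [ 0.56683503 -0.1091423   0.166     ]
place [ 0.56219801 -0.03428578  0.166     ]
shift [-50.1  51.6  48.7] turn 0.01 now [0.5083 0.0184 0.2496] [-3.127 -0.004  1.633] j [-0.19  0.27  1.5  -0.    1.38 -0.26] t 13.67
```

View pics/trayz.png

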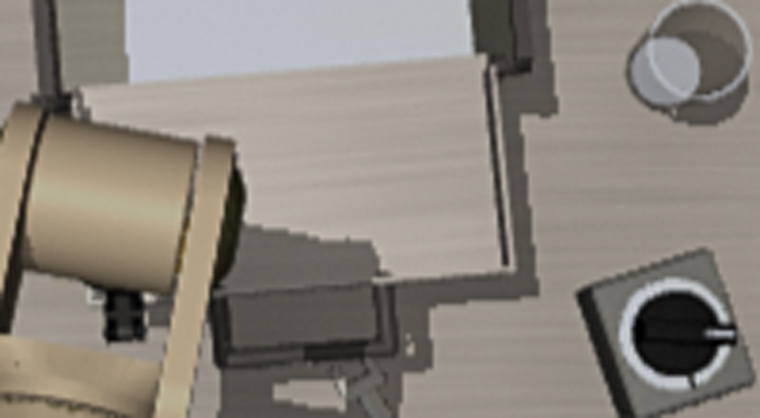

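The layout agrees: tray width 311 mm, centre (0.567,-0.109), yaw 0.06. I'll move over the tray.

Call:
play_rows(
  moves=[
    [[-25, 25, 0], 0],
    [[-25, 25, 5], 0],
    [[0, 2, 20], 0],
    [[0, 0, 20], 0],
    [[0, 0, 0], 0],
  ],
)

```text
t: 14.08
eef_pos: [0.5652, -0.0302, 0.2029]
eef_rot: [-3.129, -0.003, 1.634]
force: [-0.4, -0.3, -1.9]
gripper_width: 0.0264
```

Run:
```python
from h import *
print(pose()); look("t6",("wrist","scene"),())
plan([.5622,-.028,.153],1.633)
```

```text
(14.0833, array([ 0.5652, -0.0302,  0.2029]), array([-3.1293, -0.0032,  1.6338]), array([-0.4, -0.3, -1.9]), 0.0264)
shift [ 2.1 -3.4 53.6] turn 0.01 now [ 0.5661 -0.03    0.2065] [-3.134e+00 -2.000e-03  1.634e+00] j [-0.26  0.43  1.4  -0.    1.32 -0.32] t 14.18
```

View pics/t6wrist.png

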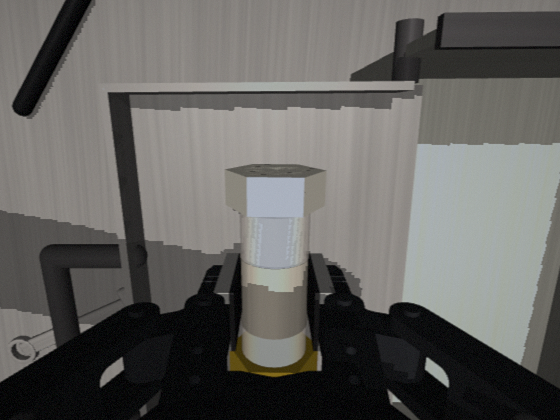

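The tube hangs above the tray floor, with the handle-side wall at column 125, the hinge edge at 415 and the side wall at row 88. Lowering.

Call:
play_rows(
  moves=[
    [[1, -3, 18], 0],
    [[0, 0, 18], 0],
    [[0, 0, 12], 0],
    [[0, 0, 5], 0],
    [[0, 0, 0], 0],
  ],
)

```text
t: 14.6
eef_pos: [0.5651, -0.0284, 0.1604]
eef_rot: [3.137, 0.002, 1.636]
force: [-0.0, 0.2, -0.6]
gripper_width: 0.0262
```

Run:
```python
from h import *
plan([.5622,-.028,.153],1.633); print(pose())
```

```text
shift [ 0.6 -2.9  7.4] turn 0.03 now [ 0.5651 -0.0284  0.1604] [3.137e+00 2.000e-03 1.636e+00] j [-0.26  0.46  1.48 -0.    1.2  -0.32] t 14.6
(14.6, array([ 0.5651, -0.0284,  0.1604]), array([3.1370e+00, 2.1000e-03, 1.6362e+00]), array([-0. ,  0.2, -0.6]), 0.0262)
```

Call:
play_rows(
  moves=[
    [[0, 0, 4], 0],
    [[0, 0, 3], 0],
    [[0, 0, 2], 0],
    [[0, 0, 0], 0],
    [[0, 0, 0], 0],
  ],
)

```text
t: 15.02
eef_pos: [0.5668, -0.0284, 0.1552]
eef_rot: [3.13, 0.004, 1.637]
force: [0.4, -0.5, 0.0]
gripper_width: 0.0267
```

Call:
play_rows(
  moves=[
    [[0, 0, 0], 0],
    [[0, 0, 0], 0],
    [[0, 0, 0], 0],
    [[0, 0, 0], 0],
    [[0, 0, 0], 0],
  ],
  jaw=0.58,
)

```text
t: 15.43
eef_pos: [0.5673, -0.0286, 0.1562]
eef_rot: [3.129, 0.005, 1.637]
force: [-0.3, 0.3, 0.3]
gripper_width: 0.0498
```

Call:
play_rows(
  moves=[
    [[0, 0, -10], 0],
    [[0, 0, -25], 0],
    [[0, 0, -35], 0],
    [[0, 0, -35], 0],
    [[0, 0, 0], 0],
  ],
)

```text
t: 15.85
eef_pos: [0.5649, -0.028, 0.2669]
eef_rot: [3.132, 0.004, 1.637]
force: [0.7, 0.5, 1.6]
gripper_width: 0.0499
```

Run:
```python
from h import *
print(pose()); look("t7",("wrist",),())
plan([.44,.3,.26],2.11);
```

```text
(15.85, array([ 0.5649, -0.028 ,  0.2669]), array([3.1322, 0.0037, 1.6367]), array([0.7, 0.5, 1.6]), 0.0499)
shift [ 335.3 -102.4    2.4] turn -4.52 now [ 0.5642 -0.0278  0.2639] [3.136e+00 2.000e-03 1.637e+00] j [-0.26  0.38  1.32 -0.    1.43 -0.32] t 15.9
```

View pics/t7wrist.png

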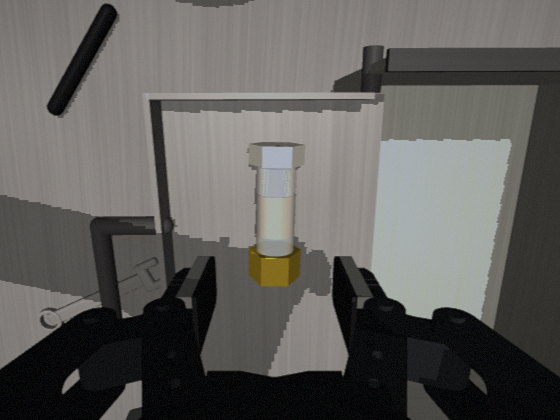

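Tube A lies in the tray at (275,215), well inside it. Now for tube B.

Call:
play_rows(
  moves=[
    [[38, -10, 0], -0.9],
    [[38, -10, 0], -0.9],
    [[38, -10, 0], -0.9],
    [[38, -5, 0], -0.9],
    [[38, 0, 0], -0.9],
  ],
)

```text
t: 16.32
eef_pos: [0.4804, 0.1477, 0.2606]
eef_rot: [3.14, 0.005, 2.115]
force: [0.1, 0.9, 0.7]
gripper_width: 0.0496
```

Call:
play_rows(
  moves=[
    [[38, 5, 0], 0],
    [[38, 10, 0], 0],
    [[30, 15, 0], 0],
    [[0, 0, 0], 0],
    [[0, 0, 0], 0],
  ],
)

```text
t: 16.73
eef_pos: [0.4429, 0.2637, 0.2585]
eef_rot: [-3.139, 0.002, 2.128]
force: [-0.1, -1.1, 0.4]
gripper_width: 0.0496
```

Run:
```python
from h import *
print(pose()); look("t8",("wrist",),("tube1",))
plan([.454,.367,.13],2.11);
```

```text
(16.7333, array([0.4429, 0.2637, 0.2585]), array([-3.1393e+00,  2.4000e-03,  2.1282e+00]), array([-0.1, -1.1,  0.4]), 0.0496)
wrist tube1 0.71 [344.6  91.2] [0.4517 0.368  0.059 ]
  mask 0.96 [347.  89.  51. 124.] ctr [0.4504 0.3708] axis yaw 2.116 len 0.11
shift [ 84.3  64.2 128.4] turn 0.14 now [0.4438 0.262  0.2587] [-3.140e+00  3.000e-03  2.125e+00] j [ 0.31  0.27  1.48 -0.    1.39 -0.25] t 16.88
```

View pics/t8wrist.png

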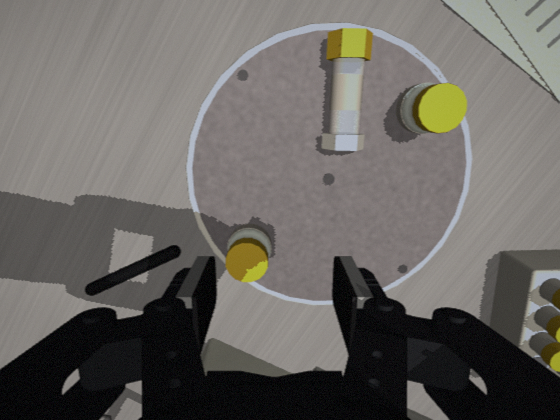

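Tube B is at (347,89), upright in the view, with its cap at the top and the jar at (440,107) to its right. I'll move above it.

Call:
play_rows(
  moves=[
    [[25, 20, 15], 0],
    [[28, 21, 30], 0],
    [[25, 19, 30], 0],
    [[5, 4, 30], 0],
    [[0, 0, 15], 0],
  ],
)

```text
t: 17.3
eef_pos: [0.4618, 0.3637, 0.1389]
eef_rot: [3.132, 0.006, 2.112]
force: [-0.4, 0.0, 0.7]
gripper_width: 0.0498
```

Run:
```python
from h import *
print(pose()); look("t9",("wrist",),("tube1",))
plan([.454,.3655,.048],2.11);
```

```text
(17.3, array([0.4618, 0.3637, 0.1389]), array([3.1323, 0.0056, 2.112 ]), array([-0.4,  0. ,  0.7]), 0.0498)
wrist tube1 0.66 [266.5 204. ] [0.4529 0.3691 0.059 ]
  mask 0.61 [266. 209.  67. 163.] ctr [0.4527 0.3679] axis yaw 2.107 len 0.114
shift [ 7.3 -7.  94. ] turn 0.01 now [0.4625 0.3628 0.1421] [3.13  0.006 2.111] j [ 0.47  0.52  1.43 -0.01  1.18 -0.07] t 17.45
```

View pics/t9wrist.png

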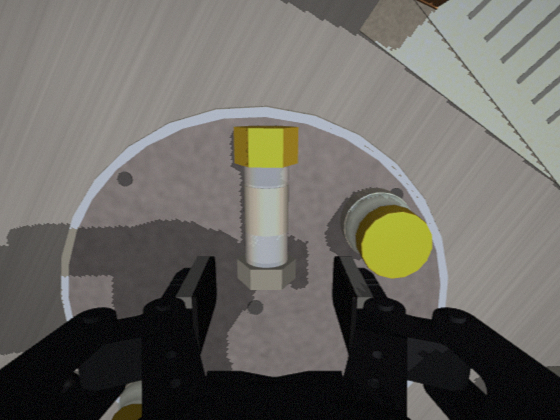

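Call:
play_rows(
  moves=[
    [[6, -7, 20], 0],
    [[1, -1, 22], 0],
    [[0, 0, 20], 0],
    [[0, 0, 0], 0],
    [[0, 0, 0], 0],
  ],
  jaw=0.52,
)

```text
t: 17.87
eef_pos: [0.4598, 0.3623, 0.089]
eef_rot: [3.114, 0.008, 2.103]
force: [-0.1, 0.4, 1.5]
gripper_width: 0.0442
```

Run:
```python
from h import *
print(pose()); look("t10",("wrist",),("tube1",))
plan([.454,.3655,.048],2.11);
```

```text
(17.8667, array([0.4598, 0.3623, 0.089 ]), array([3.1136, 0.0075, 2.1034]), array([-0.1,  0.4,  1.5]), 0.0442)
wrist tube1 0.57 [266. 232.] [0.4524 0.3669 0.059 ]
  mask 0.91 [266. 234.  85. 210.] ctr [0.4528 0.3679] axis yaw 2.107 len 0.117
shift [ 5.6 -4.6 40.9] turn -0.06 now [0.4596 0.3627 0.089 ] [3.113 0.008 2.104] j [ 0.47  0.57  1.5  -0.01  1.04 -0.06] t 18.02
```

View pics/t10wrist.png

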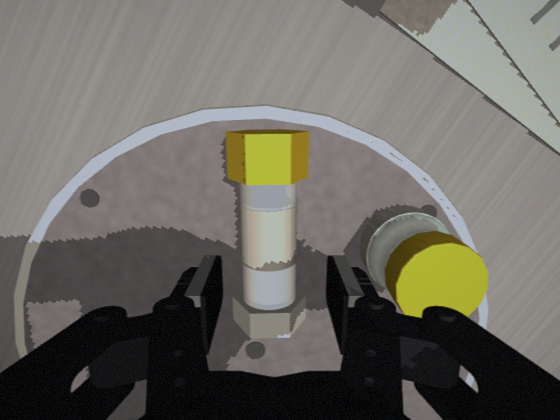

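The tube sits between the pads at (266,235), about 5 mm left of centre, and the right finger still clears the jar at (435,280). I'll centre on it and descend.

Call:
play_rows(
  moves=[
    [[5, -5, 5], 0],
    [[1, -2, 15], 0],
    [[0, -1, 15], 0],
    [[0, 0, 4], 0],
    [[0, 0, 0], 0],
  ],
)

```text
t: 18.43
eef_pos: [0.4514, 0.3656, 0.0532]
eef_rot: [3.104, 0.008, 2.104]
force: [0.1, 0.0, 0.4]
gripper_width: 0.0446
```

Run:
```python
from h import *
print(pose()); 
plan([.454,.3655,.048],2.11);
```

```text
(18.4333, array([0.4514, 0.3656, 0.0532]), array([3.1045, 0.0078, 2.1036]), array([0.1, 0. , 0.4]), 0.0446)
shift [-1.3  2.   5.3] turn -0.06 now [0.4514 0.3656 0.0532] [3.104 0.008 2.104] j [ 0.48  0.61  1.55 -0.01  0.94 -0.05] t 18.43
```

Call:
play_rows(
  moves=[
    [[-1, 2, 4], 0],
    [[0, 0, 1], 0],
    [[0, 0, 0], 0],
    [[0, 0, 0], 0],
    [[0, 0, 0], 0],
  ],
)

```text
t: 18.85
eef_pos: [0.455, 0.3667, 0.0506]
eef_rot: [3.101, 0.008, 2.104]
force: [0.1, -0.0, 0.1]
gripper_width: 0.0445
```

Call:
play_rows(
  moves=[
    [[0, 0, 0], 0],
    [[0, 0, 0], 0],
    [[0, 0, 0], 0],
    [[0, 0, 0], 0],
    [[0, 0, 0], 0],
  ],
  jaw=0,
  newtons=40,
)

```text
t: 19.27
eef_pos: [0.4553, 0.3669, 0.0514]
eef_rot: [3.099, 0.008, 2.104]
force: [-0.1, -0.0, -0.5]
gripper_width: 0.0265
```

Call:
play_rows(
  moves=[
    [[0, 0, 0], 0],
    [[0, 0, 0], 0],
    [[0, 0, -10], 0],
    [[0, 0, -20], 0],
    [[0, 0, -20], 0],
  ],
)

```text
t: 19.68
eef_pos: [0.4512, 0.3649, 0.0996]
eef_rot: [3.108, 0.008, 2.104]
force: [0.2, 0.6, -0.5]
gripper_width: 0.0265
```

Run:
```python
from h import *
print(pose()); look("t11",("wrist",),())
```

```text
(19.6833, array([0.4512, 0.3649, 0.0996]), array([3.1084, 0.0075, 2.1036]), array([ 0.2,  0.6, -0.5]), 0.0265)
```

View pics/t11wrist.png

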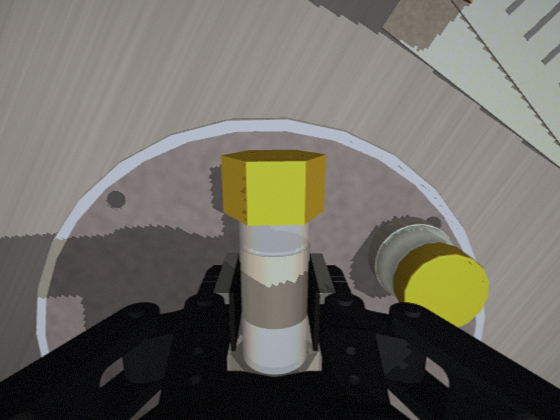

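Tube B is held with its cap towards the top at (272,190). I'll lift it and carry it to the other half of the tray.

Call:
play_rows(
  moves=[
    [[0, 0, -38], 0],
    [[0, 0, -38], 0],
    [[0, 0, -38], 0.9],
    [[-10, 0, -38], 0.9],
    [[-30, 0, 0], 0.9],
  ],
)

```text
t: 20.15
eef_pos: [0.4587, 0.3282, 0.2643]
eef_rot: [3.1, -0.005, 1.818]
force: [0.1, 1.0, -0.0]
gripper_width: 0.0261
```

Call:
play_rows(
  moves=[
    [[-40, 0, 0], 0.9],
    [[-40, 0, 0], 0.9],
    [[-40, 5, 0], 0],
    [[-40, 5, 0], 0],
    [[-40, 5, 0], 0],
  ],
)

```text
t: 20.57
eef_pos: [0.4953, 0.1262, 0.2688]
eef_rot: [3.091, -0.015, 1.621]
force: [1.4, -0.6, -1.4]
gripper_width: 0.0263
```

Call:
play_rows(
  moves=[
    [[-40, 5, 0], 0],
    [[-40, 5, 0], 0],
    [[-40, 5, 0], 0],
    [[-40, 5, 0], 0],
    [[-40, 5, 0], 0],
  ],
)

```text
t: 20.98
eef_pos: [0.5288, -0.0797, 0.2706]
eef_rot: [3.086, -0.014, 1.622]
force: [1.1, 0.6, -0.4]
gripper_width: 0.0265
```

Run:
```python
from h import *
print(pose()); 
plan([.5716,-.186,.21],1.633);
```

```text
(20.9833, array([ 0.5288, -0.0797,  0.2706]), array([ 3.0864, -0.0141,  1.6216]), array([ 1.1,  0.6, -0.4]), 0.0265)
shift [-109.2   34.    61.1] turn -0.11 now [ 0.5288 -0.0797  0.2706] [ 3.086 -0.014  1.622] j [-0.39  0.28  1.44  0.04  1.38 -0.44] t 20.98
```

Call:
play_rows(
  moves=[
    [[-35, 11, 0], 0],
    [[-35, 11, 0], 0],
    [[-33, 11, 20], 0],
    [[-5, 2, 20], 0],
    [[0, 0, 0], 0],
  ],
)

```text
t: 21.4
eef_pos: [0.5717, -0.1992, 0.2326]
eef_rot: [3.082, -0.01, 1.613]
force: [-0.0, 0.1, -0.5]
gripper_width: 0.0266
```

Run:
```python
from h import *
print(pose());look("t12",("wrist",),()) 
plan([.5716,-.186,.153],1.633);
```

```text
(21.4, array([ 0.5717, -0.1992,  0.2326]), array([ 3.0823, -0.0101,  1.6129]), array([-0. ,  0.1, -0.5]), 0.0266)
shift [12.2 -4.7 81.6] turn -0.19 now [ 0.5719 -0.1989  0.2346] [ 3.081 -0.009  1.613] j [-0.55  0.46  1.28  0.04  1.36 -0.6 ] t 21.45
```

View pics/t12wrist.png

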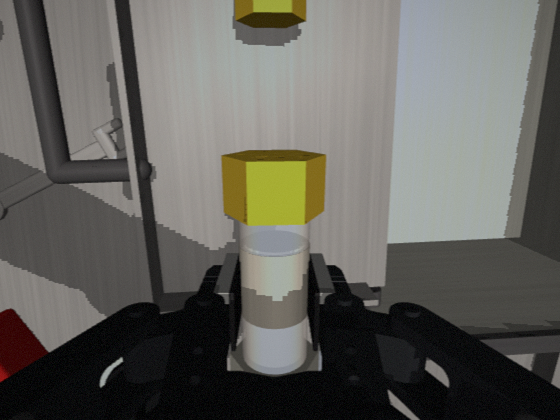

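Tube B is over the tray's right half, and tube A's cap shows at (270,15) with room between them. Lowering.

Call:
play_rows(
  moves=[
    [[12, -2, 20], 0],
    [[0, -2, 22], 0],
    [[0, -2, 20], 0],
    [[0, 0, 7], 0],
    [[0, 0, 0], 0],
  ],
)

```text
t: 21.87
eef_pos: [0.5709, -0.1825, 0.1724]
eef_rot: [3.071, -0.004, 1.617]
force: [-0.4, -1.0, -0.7]
gripper_width: 0.0266
```

Run:
```python
from h import *
print(pose());
plan([.5716,-.186,.153],1.633);
```

```text
(21.8667, array([ 0.5709, -0.1825,  0.1724]), array([ 3.0712, -0.0035,  1.6172]), array([-0.4, -1. , -0.7]), 0.0266)
shift [-3.6 -0.8 19.4] turn -0.15 now [ 0.5709 -0.1825  0.1724] [ 3.071 -0.004  1.617] j [-0.52  0.49  1.4   0.04  1.19 -0.58] t 21.87
```

Call:
play_rows(
  moves=[
    [[-3, 0, 8], 0],
    [[0, 0, 6], 0],
    [[0, 0, 4], 0],
    [[0, 0, 3], 0],
    [[0, 0, 0], 0],
  ],
)

```text
t: 22.28
eef_pos: [0.5746, -0.1851, 0.1555]
eef_rot: [3.065, 0.001, 1.619]
force: [-0.7, 0.3, 0.3]
gripper_width: 0.0265
```

Call:
play_rows(
  moves=[
    [[0, 0, 2], 0],
    [[0, 0, 2], 0],
    [[0, 0, 0], 0],
    [[0, 0, 0], 0],
    [[0, 0, 0], 0],
  ],
)

```text
t: 22.7
eef_pos: [0.5752, -0.1855, 0.1519]
eef_rot: [3.064, 0.001, 1.619]
force: [0.5, -0.5, -0.2]
gripper_width: 0.0264
```

Call:
play_rows(
  moves=[
    [[0, 0, 2], 0],
    [[0, 0, 0], 0],
    [[0, 0, 0], 0],
    [[0, 0, 0], 0],
    [[0, 0, 0], 0],
  ],
)

```text
t: 23.12
eef_pos: [0.5755, -0.1856, 0.15]
eef_rot: [3.063, 0.002, 1.619]
force: [-0.4, 0.0, -0.7]
gripper_width: 0.0267
```

Call:
play_rows(
  moves=[
    [[0, 0, 0], 0],
    [[0, 0, 0], 0],
    [[0, 0, 0], 0],
    [[0, 0, 0], 0],
    [[0, 0, 0], 0],
  ],
  jaw=0.58,
)

```text
t: 23.53
eef_pos: [0.5757, -0.1857, 0.1504]
eef_rot: [3.062, 0.002, 1.619]
force: [0.6, -0.2, -0.8]
gripper_width: 0.0495
```

Call:
play_rows(
  moves=[
    [[0, 0, -10], 0],
    [[0, 0, -25], 0],
    [[0, 0, -35], 0],
    [[0, 0, -35], 0],
    [[0, 0, 0], 0],
  ],
)

```text
t: 23.95
eef_pos: [0.5662, -0.1854, 0.2606]
eef_rot: [3.065, 0.0, 1.619]
force: [-0.3, 0.2, 0.6]
gripper_width: 0.0494
```

Run:
```python
from h import *
print(pose());look("t13",("wrist","top","scene"),())
plan([.44,-.117,.25],1.633);
```

```text
(23.95, array([ 0.5662, -0.1854,  0.2606]), array([3.0653e+00, 2.0000e-04, 1.6188e+00]), array([-0.3,  0.2,  0.6]), 0.0494)
shift [  73.4 -121.3   -4.7] turn -0.14 now [ 0.5647 -0.1845  0.253 ] [ 3.075 -0.006  1.619] j [-0.53  0.42  1.29  0.04  1.38 -0.59] t 24.1
```

View pics/t13wrist.png

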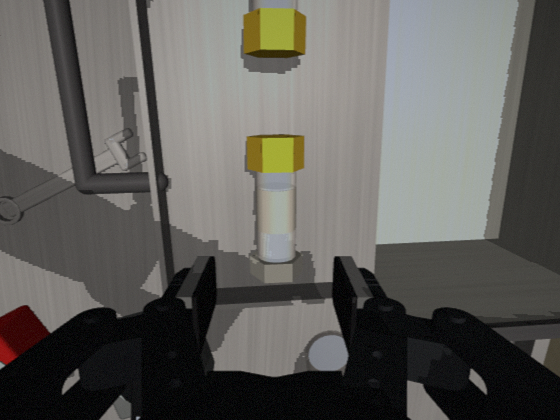

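View pics/t13scene.png

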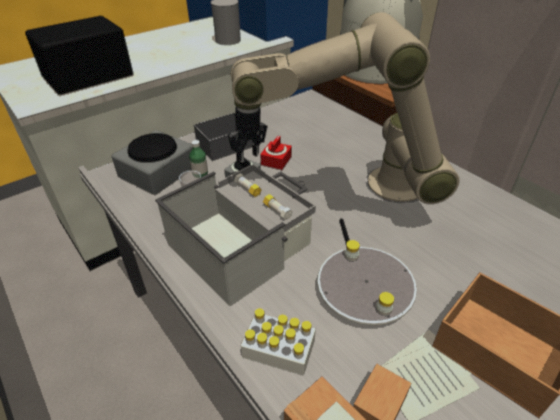

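View pics/t13top.png

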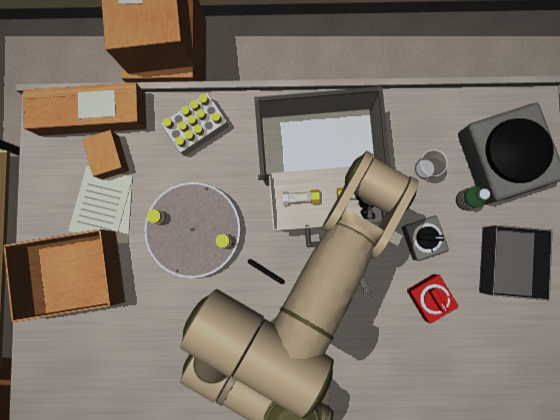

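Both tubes lie end to end in the tray (wrist view (276,210) and (275,25)). The turntable holds only the two jars. Now the handle.

Call:
play_rows(
  moves=[
    [[18, -30, 0], 0],
    [[18, -30, 0], 0],
    [[18, -30, 0], 0],
    [[18, -28, 0], 0],
    [[0, 0, 0], 0],
  ],
  jaw=0.45,
)

```text
t: 24.52
eef_pos: [0.4363, -0.1143, 0.2357]
eef_rot: [3.089, -0.015, 1.618]
force: [-0.1, 0.3, 1.1]
gripper_width: 0.0386
```

Run:
```python
from h import *
print(pose());look("t14",("wrist",),("tray_handle",))
plan([.44,-.117,.134],1.633);
```

```text
(24.5167, array([ 0.4363, -0.1143,  0.2357]), array([ 3.0892, -0.0154,  1.6179]), array([-0.1,  0.3,  1.1]), 0.0386)
wrist tray_handle 0.74 [277.6 215.5] [ 0.4425 -0.1122  0.152 ]
shift [ -0.8  -6.6 103. ] turn -0.15 now [ 0.4408 -0.1175  0.2372] [ 3.085 -0.012  1.617] j [-0.54  0.13  1.72  0.04  1.26 -0.6 ] t 24.67
```

View pics/t14wrist.png

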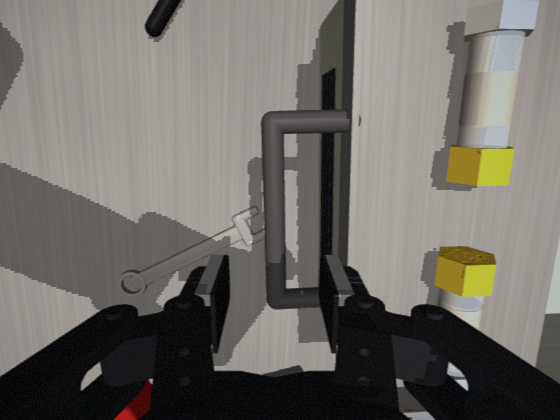

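The bar runs from (273,125) to (278,298) in the wrist view, with both tubes at the right.

Run:
```python
from h import *
im,K,M=cam("wrist")
g=im[215-30:215+30,240:320].mean(axis=2)
# bar edges at top surface: rows sample
a=onz((273.5,122),K,M,.152);b=onz((277,298),K,M,.152);v=a-b
m=(a+b)/2;print(a,b,m,np.linalg.norm(v),'yaw',np.arctan2(v[1],v[0]))
plan([m[0],m[1],.134],np.arctan2(v[1],v[0]))
save("t15",cv2.resize(im[100:320,180:380],None,fx=2.7,fy=2.7))
```

```text
[ 0.44209793 -0.05603098  0.152     ] [ 0.44989033 -0.17642325  0.152     ] [ 0.44599413 -0.11622711  0.152     ] 0.12064418319794393 yaw 1.6354312485500064
shift [ 1.000e-01 -1.100e+00  1.034e+02] turn -0.18 now [ 0.4412 -0.1178  0.2373] [ 3.084 -0.012  1.617] j [-0.54  0.13  1.72  0.04  1.26 -0.6 ] t 24.72
```

View pics/t15.png

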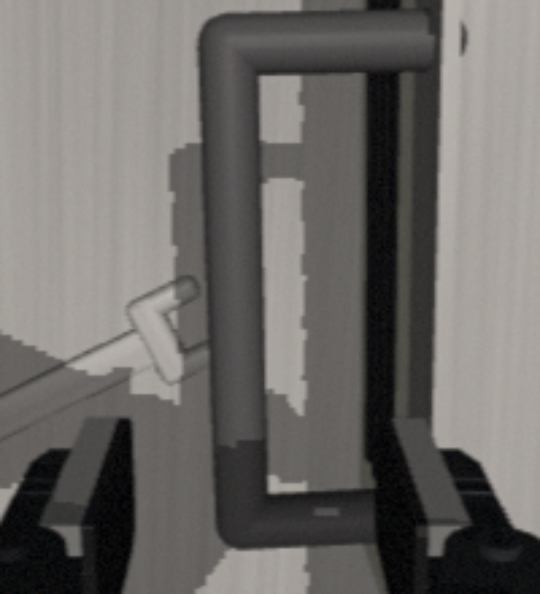

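```bash
cat >> h.py <<'E'
def planp(p,yaw=None):
    z=R.from_euler('xyz',robot.sense()['eef_rot']).as_matrix()[:,2]
    plan(np.array(p)+.0187*z,yaw)
def pinch():
    s=robot.sense(); return s['eef_pos']-.0187*R.from_euler('xyz',s['eef_rot']).as_matrix()[:,2]
E
python3 - <<'E'
from h import *
im,K,M=cam("wrist")
a=onz((265.6,126),K,M,.152);b=onz((269.6,285),K,M,.152);v=a-b
print(a,b,np.arctan2(v[1],v[0]))
planp([.441,-.117,.152],1.633)
E
```

```text
[ 0.43778467 -0.05899687  0.152     ] [ 0.44472639 -0.16687177  0.152     ] 1.6350574325575031
shift [-1.000e-01 -5.200e+00  1.038e+02] turn -0.15 now [ 0.4414 -0.1179  0.2373] [ 3.084 -0.012  1.617] j [-0.54  0.13  1.71  0.04  1.26 -0.6 ] t 24.77
```

Call:
play_rows(
  moves=[
    [[0, -3, 25], -0.15],
    [[0, -2, 25], 0],
    [[0, 0, 25], 0],
    [[0, 0, 5], 0],
    [[0, 0, 0], 0],
  ],
)

```text
t: 25.18
eef_pos: [0.445, -0.1199, 0.1544]
eef_rot: [3.082, -0.01, 1.633]
force: [-0.3, -0.9, 0.7]
gripper_width: 0.0384
```

Run:
```python
from h import *
print(pose());look("t16",("wrist",),())
planp([.441,-.117,.152],1.635)
```

```text
(25.1833, array([ 0.445 , -0.1199,  0.1544]), array([ 3.0819, -0.0096,  1.6325]), array([-0.3, -0.9,  0.7]), 0.0384)
shift [ 3.1 -4.1 21.3] turn -0.02 now [ 0.4451 -0.1199  0.1548] [ 3.082 -0.009  1.633] j [-0.54  0.23  1.83  0.05  1.04 -0.63] t 25.23
```

View pics/t16wrist.png

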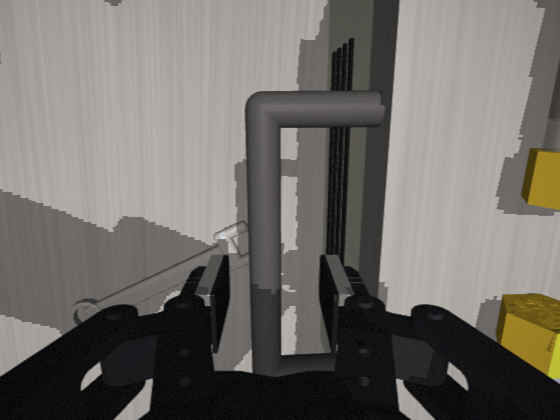

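The bar at column 265 lies between the two fingers (columns 222 and 330). I'll descend and grip.

Call:
play_rows(
  moves=[
    [[2, -4, 10], 0],
    [[0, -1, 8], 0],
    [[0, 0, 4], 0],
    [[0, 0, 1], 0],
    [[0, 0, 0], 0],
  ],
)

```text
t: 25.65
eef_pos: [0.4446, -0.12, 0.1351]
eef_rot: [3.075, -0.005, 1.632]
force: [0.7, 0.6, 0.0]
gripper_width: 0.0386
```

Call:
play_rows(
  moves=[
    [[0, 0, 0], 0],
    [[0, 0, 0], 0],
    [[0, 0, 0], 0],
    [[0, 0, 0], 0],
    [[0, 0, 0], 0],
  ],
  jaw=0,
  newtons=50,
)

```text
t: 26.07
eef_pos: [0.4421, -0.1205, 0.1362]
eef_rot: [3.083, -0.005, 1.635]
force: [0.9, 0.7, -3.7]
gripper_width: 0.0126
```

Run:
```python
from h import *
print(pose(),pinch());look("t17",("wrist",),())
```

```text
(26.0667, array([ 0.4421, -0.1205,  0.1362]), array([ 3.0827, -0.0047,  1.6346]), array([ 0.9,  0.7, -3.7]), 0.0126) [ 0.44105334 -0.12061138  0.15491242]
```

View pics/t17wrist.png

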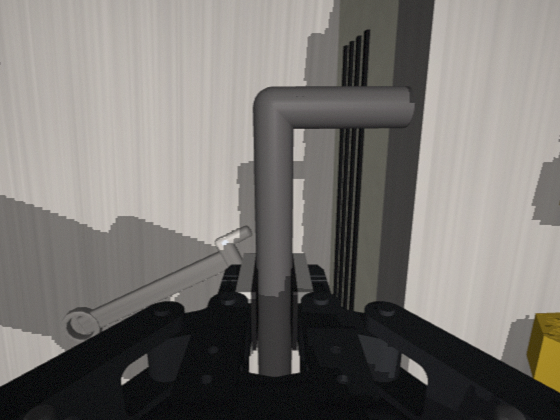

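Run:
```python
import numpy as np
t=np.arange(0,1.2,.06);R=.2004
x=-R*np.cos(t+.06)*1e3;z=R*np.sin(t+.06)*1e3
a=.058
for i in range(len(t)-1):
    dx,dz=x[i+1]-x[i],z[i+1]-z[i]
    print(round(t[i+1],2),'ty',round(dx*np.cos(a)+dz*np.sin(a),1),'tz',round(dx*np.sin(a)-dz*np.cos(a),1), 'x',round(x[i+1]-x[0]),'z',round(z[i+1]-z[0]))
```

```text
0.06 ty 1.8 tz -11.9 x 1 z 12
0.12 ty 2.5 tz -11.8 x 3 z 24
0.18 ty 3.2 tz -11.6 x 5 z 36
0.24 ty 3.9 tz -11.4 x 9 z 47
0.3 ty 4.5 tz -11.1 x 12 z 59
0.36 ty 5.2 tz -10.8 x 17 z 70
0.42 ty 5.8 tz -10.5 x 22 z 81
0.48 ty 6.5 tz -10.1 x 28 z 91
0.54 ty 7.1 tz -9.7 x 35 z 101
0.6 ty 7.6 tz -9.3 x 42 z 111
0.66 ty 8.2 tz -8.8 x 49 z 120
0.72 ty 8.7 tz -8.3 x 58 z 129
0.78 ty 9.2 tz -7.8 x 66 z 137
0.84 ty 9.6 tz -7.2 x 75 z 145
0.9 ty 10.0 tz -6.6 x 85 z 152
0.96 ty 10.4 tz -6.0 x 95 z 159
1.02 ty 10.8 tz -5.4 x 106 z 165
1.08 ty 11.1 tz -4.7 x 116 z 170
1.14 ty 11.3 tz -4.0 x 127 z 175
```

Call:
play_rows(
  moves=[
    [[0, 2, -12], 0],
    [[0, 2.5, -12], 0],
    [[0, 3, -12], 0],
    [[0, 4, -11], 0],
    [[0, 4.5, -11], 0],
  ],
)

```text
t: 26.53
eef_pos: [0.4535, -0.1196, 0.1938]
eef_rot: [3.09, -0.007, 1.635]
force: [-0.1, -0.7, -5.2]
gripper_width: 0.0121
```

```bash
cat >> h.py <<'E'
def arc():
    p=pinch(); h=np.array([.642,-.1045]); u=np.array([np.cos(.062),np.sin(.062)])
    dx=(p[:2]-h)@u; dz=p[2]-.14
    print('r',round(np.hypot(dx,dz),4),'theta',round(np.arctan2(dz,-dx)-.06,3),'dx,dz',round(dx,4),round(dz,4))
    r=.2004; s=robot.sense(); Rt=R.from_euler('xyz',s['eef_rot']); th=np.arctan2(dz,-dx)
    return th,r,u,h,p,Rt
def arcplan(dth,n=5):
    th,r,u,h,p,Rt=arc(); q=p
    for i in range(n):
        a=th+dth*(i+1); xy=h+u*(-r*np.cos(a)); 
        # keep the lateral offset along hinge
        w=np.array([-u[1],u[0]]); xy=xy+w*((p[:2]-h)@w)
        n_=np.array([*xy,.14+r*np.sin(a)]); print(Rt.inv().apply((n_-q)*1000).round(1),end=' '); q=n_
    print(pose())
E
python3 -c "
from h import *
arcplan(.06)"
```

```text
r 0.2035 theta 0.304 dx,dz -0.1901 0.0725
[ 0.1  8.  -9.6] [  0.1   5.8 -10.5] [  0.1   6.5 -10.1] [ 0.1  7.  -9.7] [ 0.1  7.6 -9.3] (26.5333, array([ 0.4535, -0.1196,  0.1938]), array([ 3.0896, -0.0073,  1.6349]), array([-0.1, -0.7, -5.2]), 0.0121)
```

Call:
play_rows(
  moves=[
    [[0, 6, -11], 0],
    [[0, 6, -10.5], 0],
    [[0, 6.5, -10], 0],
    [[0, 7, -9.5], 0],
    [[0, 7.5, -9], 0],
  ],
)

```text
t: 26.95
eef_pos: [0.4797, -0.1178, 0.2455]
eef_rot: [3.108, -0.01, 1.636]
force: [-4.4, 0.3, -3.7]
gripper_width: 0.0121
```

```bash
python3 -c "
from h import *
arcplan(.06)"
```

```text
r 0.2053 theta 0.59 dx,dz -0.1635 0.1242
[ 0.  11.7 -6. ] [ 0.1  8.4 -8.6] [ 0.1  8.9 -8.1] [ 0.   9.4 -7.5] [ 0.   9.8 -7. ] (26.95, array([ 0.4797, -0.1178,  0.2455]), array([ 3.1077, -0.0097,  1.6358]), array([-4.4,  0.3, -3.7]), 0.0121)
```

Call:
play_rows(
  moves=[
    [[0, 10, -7], 0],
    [[0, 9, -8], 0],
    [[0, 9, -8], 0],
    [[0, 9.5, -7.5], 0],
    [[0, 10, -7], 0],
  ],
)

```text
t: 27.37
eef_pos: [0.5185, -0.1151, 0.2875]
eef_rot: [3.135, -0.01, 1.636]
force: [-6.4, -1.6, 3.7]
gripper_width: 0.0121
```

```bash
python3 -c "
from h import *
arcplan(.06)
look('t18',('scene',),())"
```

```text
r 0.2074 theta 0.87 dx,dz -0.124 0.1662
[-0.  14.  -1.2] [ 0.  10.3 -6.2] [ 0.  10.6 -5.6] [ 0. 11. -5.] [ 0.  11.2 -4.3] (27.3667, array([ 0.5185, -0.1151,  0.2875]), array([ 3.1353, -0.0104,  1.6356]), array([-6.4, -1.6,  3.7]), 0.0121)
```

View pics/t18scene.png

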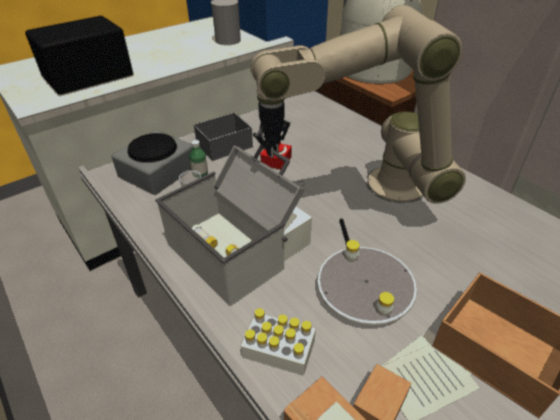

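Both tubes' caps already show in the hopper at (212,242) and (231,250), and the raised tray is empty. I'll check with the networks.

```bash
python3 -c "
from h import *
look('t19',('scene','top'),())
for c in ('scene','top'):
  im,K,M=cam(c)
  for r in robot.tip_of('tube1',c): print(c,round(r['conf'],2),r['uv'],onz(r['uv'],K,M,.037).round(3))
im,K,M=cam('scene');save('scz2',cv2.resize(im[140:300,150:330],None,fx=4,fy=3.7,interpolation=cv2.INTER_CUBIC))
arc()"
```

```text
scene 0.38 [355.7, 255.7] [0.436 0.199 0.037]
top 0.91 [300.2, 146.4] [ 0.737 -0.037  0.037]
top 0.82 [340.8, 116.9] [ 0.827 -0.163  0.037]
r 0.2075 theta 0.871 dx,dz -0.1239 0.1665
```

View pics/scz2.png

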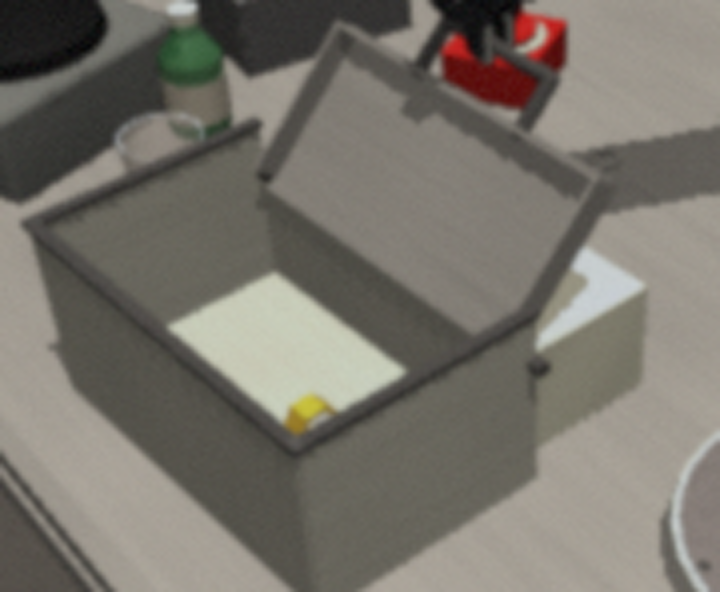

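Both tubes are in the hopper, at about (0.737,-0.037) and (0.827,-0.163) in the top view. I'll lower the tray back along the arc.

```bash
python3 -c "
from h import *
arcplan(-.06)"
```

```text
r 0.2075 theta 0.871 dx,dz -0.1239 0.1665
[-0.1 -5.3 13.1] [-0.1 -9.   7.9] [-0.1 -8.5  8.5] [-0.1 -8.   9. ] [-0.1 -7.5  9.4] (27.7667, array([ 0.5186, -0.1151,  0.2878]), array([ 3.1331, -0.0099,  1.6358]), array([-7.4,  1.8,  5.9]), 0.012)
```

Call:
play_rows(
  moves=[
    [[0, -7, 11], 0],
    [[0, -9, 8], 0],
    [[0, -8.5, 8.5], 0],
    [[0, -8, 9], 0],
    [[0, -7.5, 9.5], 0],
  ],
)

```text
t: 28.18
eef_pos: [0.4788, -0.118, 0.2474]
eef_rot: [3.124, -0.003, 1.637]
force: [-4.4, -0.1, 3.3]
gripper_width: 0.012
```

```bash
python3 -c "
from h import *
arcplan(-.06)"
```

```text
r 0.2069 theta 0.595 dx,dz -0.164 0.1261
[-0.  -2.2 13.6] [-0.  -6.6 10. ] [-0.  -6.  10.4] [-0.  -5.4 10.8] [-0.  -4.7 11.1] (28.1833, array([ 0.4788, -0.118 ,  0.2474]), array([ 3.1244e+00, -3.1000e-03,  1.6366e+00]), array([-4.4, -0.1,  3.3]), 0.012)
```

Call:
play_rows(
  moves=[
    [[0, -4.5, 12], 0],
    [[0, -6.5, 10], 0],
    [[0, -6, 10.5], 0],
    [[0, -5.5, 11], 0],
    [[0, -4.5, 11], 0],
  ],
)

```text
t: 28.6
eef_pos: [0.4514, -0.12, 0.1939]
eef_rot: [3.12, 0.001, 1.636]
force: [3.8, 0.5, -1.7]
gripper_width: 0.0121
```

```bash
python3 -c "
from h import *
arcplan(-.06)"
```

```text
r 0.2049 theta 0.302 dx,dz -0.1916 0.0726
[ 0.  0. 13.] [ 0.  -3.5 11.5] [ 0.  -2.8 11.7] [ 0.  -2.1 11.8] [ 0.  -1.4 11.9] (28.6, array([ 0.4514, -0.12  ,  0.1939]), array([3.1195e+00, 5.0000e-04, 1.6360e+00]), array([ 3.8,  0.5, -1.7]), 0.0121)
```

Call:
play_rows(
  moves=[
    [[0, -2, 12], 0],
    [[0, -3, 11], 0],
    [[0, -2.5, 11], 0],
    [[0, -2, 11], 0],
    [[0, -1, 8], 0],
  ],
)

```text
t: 29.02
eef_pos: [0.4416, -0.121, 0.1411]
eef_rot: [3.116, 0.003, 1.636]
force: [-18.4, 6.1, 75.9]
gripper_width: 0.0119
```

```bash
python3 -c "
from h import *
arcplan(-.02)"
```

```text
r 0.2024 theta 0.038 dx,dz -0.2015 0.0198
[0.  1.6 4.2] [ 0.  -0.4  4. ] [ 0.  -0.3  4. ] [ 0.  -0.2  4. ] [ 0.  -0.1  4. ] (29.0167, array([ 0.4416, -0.121 ,  0.1411]), array([3.1163e+00, 2.9000e-03, 1.6357e+00]), array([-18.4,   6.1,  75.9]), 0.0119)
```

The tray has bottomed on its rest (76 N). I'll release straight away.

Call:
play_rows(
  moves=[
    [[0, 0, -3], 0],
    [[0, 0, 0], 0],
    [[0, 0, 0], 0],
    [[0, 0, 0], 0],
    [[0, 0, 0], 0],
  ],
  jaw=0.45,
)

```text
t: 29.43
eef_pos: [0.4422, -0.1214, 0.1448]
eef_rot: [3.115, 0.004, 1.636]
force: [-0.5, -0.4, -0.2]
gripper_width: 0.0387
```

Call:
play_rows(
  moves=[
    [[0, 0, -8], 0],
    [[0, 0, -20], 0],
    [[0, 0, -30], 0],
    [[0, 0, -35], 0],
    [[0, 0, 0], 0],
  ],
)

```text
t: 29.85
eef_pos: [0.4387, -0.1206, 0.242]
eef_rot: [3.119, 0.002, 1.636]
force: [0.5, 1.1, 1.1]
gripper_width: 0.0382
```

```bash
python3 -c "
from h import *
print(pose());look('t20',('wrist','top','scene'),())
for c in ('scene','top'):
  im,K,M=cam(c)
  for r in robot.tip_of('tube1',c): print(c,round(r['conf'],2),r['uv'],onz(r['uv'],K,M,.037).round(3))
"
```

```text
(29.85, array([ 0.4387, -0.1206,  0.242 ]), array([3.1190e+00, 1.5000e-03, 1.6356e+00]), array([0.5, 1.1, 1.1]), 0.0382)
scene 0.41 [235.4, 260.3] [ 0.743 -0.021  0.037]
top 0.89 [341.3, 114.8] [ 0.833 -0.164  0.037]
top 0.72 [297.9, 144.9] [ 0.742 -0.03   0.037]
```

View pics/t20top.png

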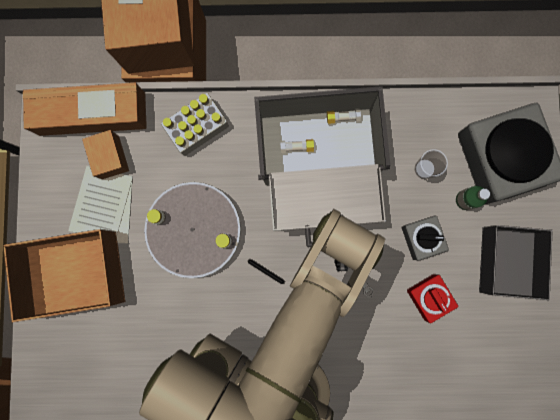

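View pics/t20scene.png

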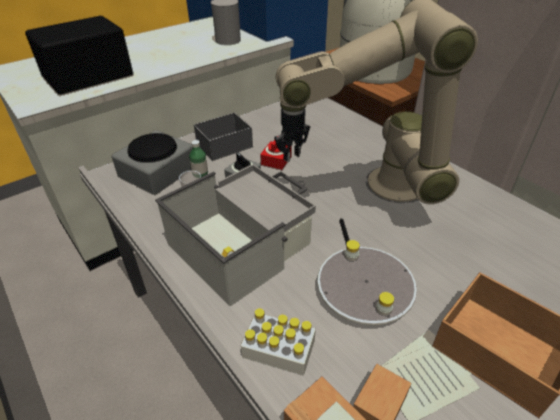

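View pics/t20wrist.png

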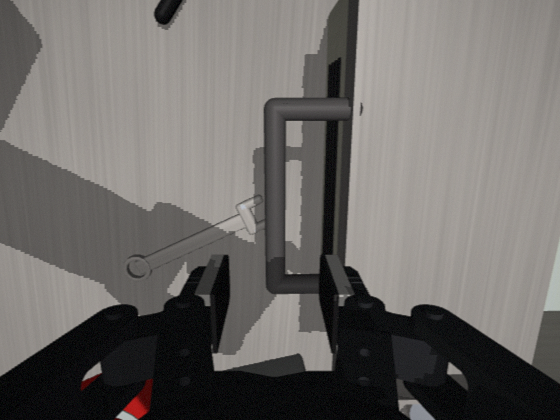

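The tray is level and empty, both tubes are in the hopper (top view (346,117) and (298,146)), and both jars stand on the turntable. On to the knob.

Call:
play_rows(
  moves=[
    [[-35, 0, 0], 0.5],
    [[-38, 0, 0], 0.5],
    [[-38, 0, 0], 0.4],
    [[-38, 2, 0], 0],
    [[-38, 2, 0], 0],
  ],
  jaw=1.0,
)

```text
t: 30.62
eef_pos: [0.4353, -0.3069, 0.231]
eef_rot: [3.133, -0.012, 1.492]
force: [0.7, 1.1, 0.8]
gripper_width: 0.0854
```

Call:
play_rows(
  moves=[
    [[-38, 0, 0], 0],
    [[-38, 0, 0], 0],
    [[-15, 0, 0], 0],
    [[0, 0, 0], 0],
    [[0, 0, 0], 0],
  ],
)

```text
t: 31.03
eef_pos: [0.4243, -0.408, 0.2239]
eef_rot: [3.139, -0.017, 1.484]
force: [0.4, -0.3, -0.7]
gripper_width: 0.0858
```

```bash
python3 -c "
from h import *
print(pose());look('t21',('wrist',),('knob_grip',))
planp([.4547,-.4055,.13],1.497)
"
```

```text
(31.0333, array([ 0.4243, -0.408 ,  0.2239]), array([ 3.1387, -0.0173,  1.4842]), array([ 0.4, -0.3, -0.7]), 0.0858)
wrist knob_grip 0.93 [310.2 195.1] [ 0.456  -0.4125  0.059 ]
wrist knob_grip 0.8 [ 91.3 229.8] [ 0.2576 -0.427   0.059 ]
shift [  2.1  29.2 113.7] turn -0.1 now [ 0.425  -0.4067  0.2248] [ 3.138 -0.016  1.486] j [-0.97  0.46  1.3   0.01  1.39 -0.89] t 31.18
```

View pics/t21wrist.png

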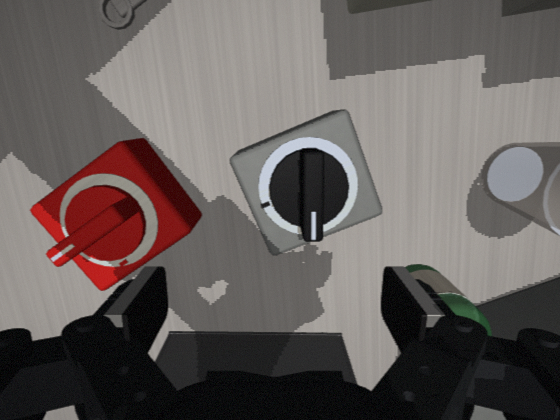

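The grey knob at (312,195) is still in the load notch, its bar upright in the view. Approaching.

Call:
play_rows(
  moves=[
    [[1, 15, 20], 0],
    [[1, 12, 30], 0],
    [[0, 2, 30], 0],
    [[0, 0, 25], 0],
    [[0, 0, 0], 0],
  ],
)

```text
t: 31.6
eef_pos: [0.4591, -0.4003, 0.1207]
eef_rot: [3.133, -0.011, 1.493]
force: [0.1, 1.2, -0.2]
gripper_width: 0.0855
```

```bash
python3 -c "
from h import *
print(pose());look('t22',('wrist',),())
planp([.4547,-.4055,.1],1.497)
"
```

```text
(31.6, array([ 0.4591, -0.4003,  0.1207]), array([ 3.1325, -0.0109,  1.4934]), array([ 0.1,  1.2, -0.2]), 0.0855)
shift [-5.  -4.9 42. ] turn -0.03 now [ 0.4597 -0.4011  0.1234] [ 3.13  -0.009  1.494] j [-0.92  0.59  1.37  0.02  1.18 -0.84] t 31.65
```

View pics/t22wrist.png

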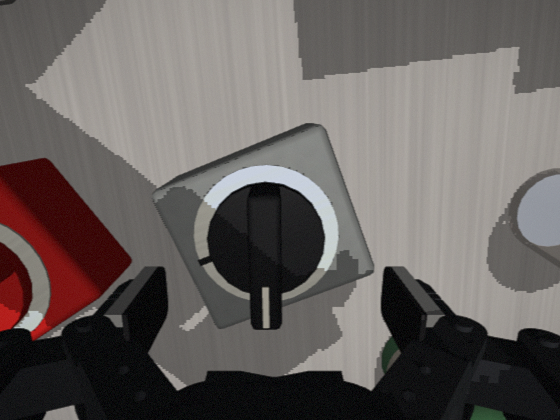

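The bar sits at (265,255), a little left of the finger centre, matching the planned offset. Descending.

Call:
play_rows(
  moves=[
    [[-5, -5, 14], 0],
    [[0, -1, 14], 0],
    [[0, 0, 10], 0],
    [[0, 0, 3], 0],
    [[0, 0, 0], 0],
  ],
)

```text
t: 32.07
eef_pos: [0.4573, -0.4059, 0.0911]
eef_rot: [3.121, 0.001, 1.497]
force: [-0.3, -0.1, 0.6]
gripper_width: 0.0858
```

```bash
python3 -c "
from h import *
planp([.4547,-.4055,.1],1.497)
"
```

```text
shift [ 0.2 -2.5  9.8] turn 0.0 now [ 0.4573 -0.4059  0.0911] [3.121e+00 1.000e-03 1.497e+00] j [-0.92  0.62  1.4   0.02  1.1  -0.86] t 32.07
```

Call:
play_rows(
  moves=[
    [[0, -3, 7], 0],
    [[0, 0, 2], 0],
    [[0, 0, 0], 0],
    [[0, 0, 0], 0],
    [[0, 0, 0], 0],
  ],
)

```text
t: 32.48
eef_pos: [0.4554, -0.4066, 0.0851]
eef_rot: [3.118, 0.005, 1.498]
force: [-1.2, -0.5, 0.1]
gripper_width: 0.0853
```

Call:
play_rows(
  moves=[
    [[0, 0, 0], 0],
    [[0, 0, 0], 0],
    [[0, 0, 0], 0],
    [[0, 0, 0], 0],
    [[0, 0, 0], 0],
  ],
  jaw=0,
  newtons=70,
)

```text
t: 32.9
eef_pos: [0.4557, -0.4069, 0.0857]
eef_rot: [3.117, 0.006, 1.498]
force: [-0.2, 0.2, 0.3]
gripper_width: 0.0251
```

Call:
play_rows(
  moves=[
    [[0, 0, 0], 0],
    [[0, 0, 0], 0],
    [[0, 0, 0], 0],
    [[0, 0, 0], 0],
    [[0, 0, 0], 0],
  ],
)

```text
t: 33.32
eef_pos: [0.4546, -0.4068, 0.086]
eef_rot: [3.12, 0.006, 1.5]
force: [0.5, 0.2, 0.6]
gripper_width: 0.0147
```

Call:
play_rows(
  moves=[
    [[0, 0, 0], 1.1],
    [[0, 0, 0], 1.1],
    [[0, 0, 0], 1.1],
    [[0, 0, 0], 1.1],
    [[0, 0, 0], 1.1],
  ],
)

```text
t: 33.73
eef_pos: [0.4529, -0.4063, 0.086]
eef_rot: [3.126, -0.005, 0.903]
force: [-2.2, 1.5, 2.2]
gripper_width: 0.0147
```

Call:
play_rows(
  moves=[
    [[0, 0, 0], 1.1],
    [[0, 0, 0], 1.1],
    [[0, 0, 0], 1.1],
    [[0, 0, 0], 1.1],
    [[0, 0, 0], 1.1],
  ],
)

```text
t: 34.15
eef_pos: [0.4518, -0.405, 0.086]
eef_rot: [3.135, -0.01, 0.298]
force: [-0.5, 2.5, 1.0]
gripper_width: 0.0146
```

Call:
play_rows(
  moves=[
    [[0, 0, 0], 0],
    [[0, 0, 0], 0],
    [[0, 0, 0], 0],
    [[0, 0, 0], 0],
    [[0, 0, 0], 0],
  ],
  jaw=1.0,
)

```text
t: 34.57
eef_pos: [0.4521, -0.405, 0.0858]
eef_rot: [3.135, -0.011, 0.303]
force: [0.6, -0.8, -0.2]
gripper_width: 0.0741
```

Call:
play_rows(
  moves=[
    [[0, 0, -15], 0],
    [[0, 0, -30], 0],
    [[0, 0, -35], 0],
    [[0, 0, -35], 0],
    [[0, 0, 0], 0],
  ],
)

```text
t: 34.98
eef_pos: [0.4499, -0.4042, 0.2034]
eef_rot: [3.139, -0.009, 0.31]
force: [-0.1, -0.7, 1.1]
gripper_width: 0.0852
```

```bash
python3 -c "
from h import *
print(pose());look('t23',('wrist','top','scene'),('jar1',))
im,K,M=cam('top')
for r in robot.tip_of('tube1','top'): print(round(r['conf'],2),r['uv'],onz(r['uv'],K,M,.037).round(3))
"
```

```text
(34.9833, array([ 0.4499, -0.4042,  0.2034]), array([ 3.1393, -0.0094,  0.3097]), array([-0.1, -0.7,  1.1]), 0.0852)
top jar1 0.68 [225.6 239.1] [0.4572 0.1901 0.042 ]
top jar1 0.46 [159.2 216.1] [0.5288 0.3901 0.042 ]
scene jar1 0.76 [380.1 307.2] [0.528  0.3832 0.042 ]
scene jar1 0.54 [350.9 256.9] [0.4553 0.1961 0.042 ]
0.85 [298.4, 145.6] [ 0.739 -0.032  0.037]
0.7 [340.6, 112.8] [ 0.84  -0.162  0.037]
0.47 [333.4, 243.6] [ 0.44  -0.132  0.037]
```

View pics/t23wrist.png

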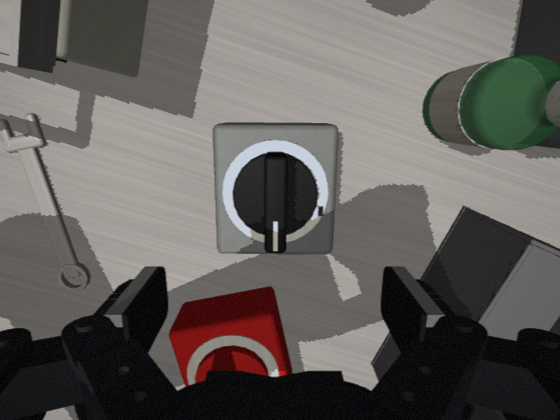

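View pics/t23top.png

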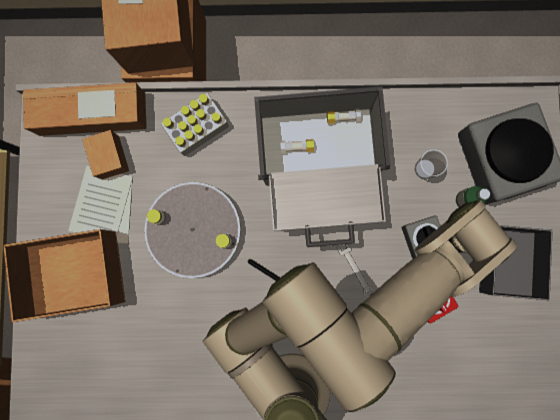

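View pics/t23scene.png

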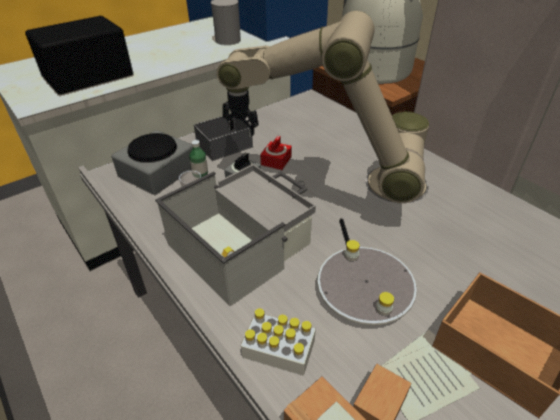

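The knob bar is upright at (275,200), parallel with its box, so it is in the run notch as at the start. The tray is level, two tubes are in the hopper, two jars stand, and the arm is clear of everything.

```bash
python3 -c "
from bench import robot
print(robot.close_job())"
```

```text
the job is handed in; nothing more can be done
None
```

The job is done and handed in at about 35 s of the 210 s allowed; no verdict is reported.

**What I did:** I turned the grey knob anticlockwise about 1.2 rad into the load notch. There were two tubes on the turntable; I laid both end to end in the tray, then lifted the tray by its handle to about 0.87 rad. The tubes slid into the hopper, I lowered the tray level, and I turned the knob clockwise back into the run notch.

**Last checks, from the camera pictures and the measured tool pose:**
- **Tubes:** both lie in the hopper, at about (0.74, -0.03) and (0.84, -0.16). The second is close to the far wall.
- **Tray:** level and empty.
- **Knob:** back at its starting direction, within about 0.02 rad.
- **Jars:** both stand on the turntable where they were.
- **Gripper:** open, clear of everything.

**Checks that disagreed:**
- Lowering the tray, I overshot by a few millimetres against its rest. The wrist force peaked at a measured 76 N, under the 120 N limit, and I let go at once.
- In the last top view the tube network also reported a third, low-confidence tube (0.47) at the tray handle. The pictures show nothing there but the handle.

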